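# Ready the warming station: stir the bead bath, load the bottles, start the timer

## Task

Get the warming station going. Pick up the standing stirrer and stir the metal beads in the glass dish with its foot close to the dish floor, in at least three full wide turns round the dish, anticlockwise as seen from above, and until most of the beads lie well away from where they lay at first, then stand the stirrer upright on the middle of its cork coaster again; also set every short amber bottle upright and wholly on the steel warming plate. Once all that is done, push the timer's return slide right to its far end and let go of it there so that it snaps home by itself; leave all beads in the dish and the jar and beaker standing.

Things in the scene. Friction and masses are not known exactly. Their poses are not given: they have to be found in the camera images.
- dish_floor (a point): Bead bath: a fixed low round glass dish on a white round warmer base (base 160 mm across, 15 mm high). Dish inside diameter 134 mm, wall 4 mm, rim 50 mm above its inner floor. The point is the centre of the dish's inner floor, z up.
- bead0_center (a point): One of six aluminium balls, 22 mm across, lying in the bead bath. The point is the ball's centre.
- bead1_center (a point): One of six aluminium balls, 22 mm across, lying in the bead bath. The point is the ball's centre.
- bead2_center (a point): One of six aluminium balls, 22 mm across, lying in the bead bath. The point is the ball's centre.
- bead3_center (a point): One of six aluminium balls, 22 mm across, lying in the bead bath. The point is the ball's centre.
- bead4_center (a point): One of six aluminium balls, 22 mm across, lying in the bead bath. The point is the ball's centre.
- bead5_center (a point): One of six aluminium balls, 22 mm across, lying in the bead bath. The point is the ball's centre.
- stirrer_foot (a point): Centre of the underside of the stirrer's foot. The stirrer is a slim rod 180 mm tall that stands upright on its own round steel foot (34 mm across at its widest, underside 28 mm across, tapering into the shaft 22 mm above the underside); its z axis points up along the rod.
- stirrer_mid (a point): Half-way point of the stirrer, 90 mm above the underside of its foot, on the steel shaft (12 mm across). The black grip, 20 mm across, runs from 105 to 180 mm above the underside. 140 g. The z axis points up along the rod.
- coaster: Fixed round cork coaster, 80 mm across and 6 mm high, on which the stirrer stands at the start. Origin: centre of its underside.
- plate_top (a point): Warming plate: a flat bare steel plate fixed on the bench, 190 mm along its x axis, 200 mm along its y axis, 6 mm thick. The point is the centre of its upper face, axes along its edges.
- bottle0_mid (a point): One of the short amber glass bottles (two to four are present): 120 mm tall, body 64 mm across up to 70 mm, then a shoulder narrowing to the neck at 87 mm, and a black cap 35 mm across from 89 to 120 mm above the base, which is a good grip; about 200 g, bottom-heavy. The point is half-way up its axis (60 mm above the base), z up along it.
- bottle1_mid (a point): One of the short amber glass bottles (two to four are present): 120 mm tall, body 64 mm across up to 70 mm, then a shoulder narrowing to the neck at 87 mm, and a black cap 35 mm across from 89 to 120 mm above the base, which is a good grip; about 200 g, bottom-heavy. The point is half-way up its axis (60 mm above the base), z up along it.
- bottle2_mid (a point): One of the short amber glass bottles (two to four are present): 120 mm tall, body 64 mm across up to 70 mm, then a shoulder narrowing to the neck at 87 mm, and a black cap 35 mm across from 89 to 120 mm above the base, which is a good grip; about 200 g, bottom-heavy. The point is half-way up its axis (60 mm above the base), z up along it.
- bottle3_mid (a point): One of the short amber glass bottles (two to four are present): 120 mm tall, body 64 mm across up to 70 mm, then a shoulder narrowing to the neck at 87 mm, and a black cap 35 mm across from 89 to 120 mm above the base, which is a good grip; about 200 g, bottom-heavy. The point is half-way up its axis (60 mm above the base), z up along it.
- slide (a joint): Position of the timer's return slide in m: 0 at rest (home), 0.05 at its far end. A spring pushes it home with 2 N at rest and 7 N at the far end, and it flies home by itself when let go.
- slide_tab (a point): Centre of the slide's upright black tab (14 mm along the timer's x axis, 26 mm along y, 34 mm high, its top 17 mm above this point). It sticks up out of the slot in the flat top of the timer, a fixed white box 80 x 160 x 55 mm, 1 mm below the tab. The slide moves along +y of this point's frame.
- jar_mid (a point): Bystander: squat white jar with a green lid, 60 mm across and 80 mm tall, standing among the bottles. Point half-way up, z up.
- cup_mid (a point): Bystander: small empty glass beaker, 56 mm across at the rim, 70 mm tall, standing among the bottles. Point half-way up, z up.

How it is judged:
On the way, in this order (a step that is already met when the one before it is completed fails the run):
1. the stirrer's foot, down among the beads, sweeps past the +x side of the dish (x of stirrer_foot in the frame of dish_floor above 0.018 m and y of stirrer_foot in the frame of dish_floor between -0.015 and 0.015 m and z of stirrer_foot in the frame of dish_floor below 0.016 m and horizontal distance between stirrer_foot and dish_floor below 0.065 m).
2. the stirrer's foot, down among the beads, sweeps past the +y side of the dish (y of stirrer_foot in the frame of dish_floor above 0.018 m and x of stirrer_foot in the frame of dish_floor between -0.015 and 0.015 m and z of stirrer_foot in the frame of dish_floor below 0.016 m and horizontal distance between stirrer_foot and dish_floor below 0.065 m).
3. the stirrer's foot, down among the beads, sweeps past the -x side of the dish (x of stirrer_foot in the frame of dish_floor below -0.018 m and y of stirrer_foot in the frame of dish_floor between -0.015 and 0.015 m and z of stirrer_foot in the frame of dish_floor below 0.016 m and horizontal distance between stirrer_foot and dish_floor below 0.065 m).
4. the stirrer's foot, down among the beads, sweeps past the -y side of the dish (y of stirrer_foot in the frame of dish_floor below -0.018 m and x of stirrer_foot in the frame of dish_floor between -0.015 and 0.015 m and z of stirrer_foot in the frame of dish_floor below 0.016 m and horizontal distance between stirrer_foot and dish_floor below 0.065 m).
5. the stirrer's foot, down among the beads, sweeps past the +x side of the dish (all of step 1).
6. the stirrer's foot, down among the beads, sweeps past the +y side of the dish (all of step 2).
7. the stirrer's foot, down among the beads, sweeps past the -x side of the dish (all of step 3).
8. the stirrer's foot, down among the beads, sweeps past the -y side of the dish (all of step 4).
9. with at least four of the six beads more than 15 mm from where they lay at the start, every short bottle standing on the plate and the stirrer back on its coaster, the slide is at its far end (value of joint slide above 0.046 m and x of bottle0_mid in the frame of plate_top between -0.07 and 0.07 m and y of bottle0_mid in the frame of plate_top between -0.075 and 0.075 m and z of bottle0_mid in the frame of plate_top between 0.055 and 0.065 m and angle between each of bottle0_mid, bottle1_mid, bottle2_mid, bottle3_mid, stirrer_mid's own z axis and vertical below 0.12 rad and linear speed of each of bottle0, bottle1, bottle2, bottle3 below 0.03 m/s and contact force between the fingers and bottle0 below 0.3 N and x of bottle1_mid in the frame of plate_top between -0.07 and 0.07 m and y of bottle1_mid in the frame of plate_top between -0.075 and 0.075 m and z of bottle1_mid in the frame of plate_top between 0.055 and 0.065 m and contact force between the fingers and bottle1 below 0.3 N and x of bottle2_mid in the frame of plate_top between -0.07 and 0.07 m and y of bottle2_mid in the frame of plate_top between -0.075 and 0.075 m and z of bottle2_mid in the frame of plate_top between 0.055 and 0.065 m and contact force between the fingers and bottle2 below 0.3 N and x of bottle3_mid in the frame of plate_top between -0.07 and 0.07 m and y of bottle3_mid in the frame of plate_top between -0.075 and 0.075 m and z of bottle3_mid in the frame of plate_top between 0.055 and 0.065 m and contact force between the fingers and bottle3 below 0.3 N and horizontal distance between stirrer_foot and coaster below 0.027 m and height (world z) of stirrer_foot below 0.012 m and contact force between the fingers and stirrer below 0.3 N and (distance of each of bead0_center, bead1_center, bead2_center, bead3_center from where it was at the start of the episode above 0.015 m or distance of each of bead0_center, bead1_center, bead2_center, bead4_center from where it was at the start of the episode above 0.015 m or distance of each of bead0_center, bead1_center, bead2_center, bead5_center from where it was at the start of the episode above 0.015 m or distance of each of bead0_center, bead1_center, bead3_center, bead4_center from where it was at the start of the episode above 0.015 m or distance of each of bead0_center, bead1_center, bead3_center, bead5_center from where it was at the start of the episode above 0.015 m or distance of each of bead0_center, bead1_center, bead4_center, bead5_center from where it was at the start of the episode above 0.015 m or distance of each of bead0_center, bead2_center, bead3_center, bead4_center from where it was at the start of the episode above 0.015 m or distance of each of bead0_center, bead2_center, bead3_center, bead5_center from where it was at the start of the episode above 0.015 m or distance of each of bead0_center, bead2_center, bead4_center, bead5_center from where it was at the start of the episode above 0.015 m or distance of each of bead0_center, bead3_center, bead4_center, bead5_center from where it was at the start of the episode above 0.015 m or distance of each of bead1_center, bead2_center, bead3_center, bead4_center from where it was at the start of the episode above 0.015 m or distance of each of bead1_center, bead2_center, bead3_center, bead5_center from where it was at the start of the episode above 0.015 m or distance of each of bead1_center, bead2_center, bead4_center, bead5_center from where it was at the start of the episode above 0.015 m or distance of each of bead1_center, bead3_center, bead4_center, bead5_center from where it was at the start of the episode above 0.015 m or distance of each of bead2_center, bead3_center, bead4_center, bead5_center from where it was at the start of the episode above 0.015 m)), for 0.05 s.
10. the slide, let go, snaps back by itself (value of joint slide below 0.044 m and velocity of joint slide below -0.08 m/s and contact force between the fingers and slide below 0.3 N).
At the end, for the whole second after the job is handed in: Bottles released, still, upright (0.12 rad), base on the plate, axis within 70 mm (x) and 75 mm (y) of its centre; stirrer likewise, foot within 27 mm of the coaster's centre; beads in the dish, four or more over 15 mm from their start; slide under 4 mm; jar and beaker upright (0.15 rad) (x of bottle0_mid in the frame of plate_top between -0.07 and 0.07 m and y of bottle0_mid in the frame of plate_top between -0.075 and 0.075 m and z of bottle0_mid in the frame of plate_top between 0.055 and 0.065 m and angle between each of bottle0_mid, bottle1_mid, bottle2_mid, bottle3_mid, stirrer_mid's own z axis and vertical below 0.12 rad and linear speed of each of bottle0, bottle1, bottle2, bottle3, stirrer below 0.03 m/s and contact force between the fingers and bottle0 below 0.3 N and x of bottle1_mid in the frame of plate_top between -0.07 and 0.07 m and y of bottle1_mid in the frame of plate_top between -0.075 and 0.075 m and z of bottle1_mid in the frame of plate_top between 0.055 and 0.065 m and contact force between the fingers and bottle1 below 0.3 N and x of bottle2_mid in the frame of plate_top between -0.07 and 0.07 m and y of bottle2_mid in the frame of plate_top between -0.075 and 0.075 m and z of bottle2_mid in the frame of plate_top between 0.055 and 0.065 m and contact force between the fingers and bottle2 below 0.3 N and x of bottle3_mid in the frame of plate_top between -0.07 and 0.07 m and y of bottle3_mid in the frame of plate_top between -0.075 and 0.075 m and z of bottle3_mid in the frame of plate_top between 0.055 and 0.065 m and contact force between the fingers and bottle3 below 0.3 N and horizontal distance between stirrer_foot and coaster below 0.027 m and height (world z) of stirrer_foot below 0.012 m and contact force between the fingers and stirrer below 0.3 N and horizontal distance between each of bead0_center, bead1_center, bead2_center, bead3_center, bead4_center, bead5_center and dish_floor below 0.07 m and z of each of bead0_center, bead1_center, bead2_center, bead3_center, bead4_center, bead5_center in the frame of dish_floor below 0.06 m and (distance of each of bead0_center, bead1_center, bead2_center, bead3_center from where it was at the start of the episode above 0.015 m or distance of each of bead0_center, bead1_center, bead2_center, bead4_center from where it was at the start of the episode above 0.015 m or distance of each of bead0_center, bead1_center, bead2_center, bead5_center from where it was at the start of the episode above 0.015 m or distance of each of bead0_center, bead1_center, bead3_center, bead4_center from where it was at the start of the episode above 0.015 m or distance of each of bead0_center, bead1_center, bead3_center, bead5_center from where it was at the start of the episode above 0.015 m or distance of each of bead0_center, bead1_center, bead4_center, bead5_center from where it was at the start of the episode above 0.015 m or distance of each of bead0_center, bead2_center, bead3_center, bead4_center from where it was at the start of the episode above 0.015 m or distance of each of bead0_center, bead2_center, bead3_center, bead5_center from where it was at the start of the episode above 0.015 m or distance of each of bead0_center, bead2_center, bead4_center, bead5_center from where it was at the start of the episode above 0.015 m or distance of each of bead0_center, bead3_center, bead4_center, bead5_center from where it was at the start of the episode above 0.015 m or distance of each of bead1_center, bead2_center, bead3_center, bead4_center from where it was at the start of the episode above 0.015 m or distance of each of bead1_center, bead2_center, bead3_center, bead5_center from where it was at the start of the episode above 0.015 m or distance of each of bead1_center, bead2_center, bead4_center, bead5_center from where it was at the start of the episode above 0.015 m or distance of each of bead1_center, bead3_center, bead4_center, bead5_center from where it was at the start of the episode above 0.015 m or distance of each of bead2_center, bead3_center, bead4_center, bead5_center from where it was at the start of the episode above 0.015 m) and angle between each of jar_mid, cup_mid's own z axis and vertical below 0.15 rad and value of joint slide below 0.004 m); the robot touches nothing.
Of bottle0, bottle1, bottle2, bottle3 only 2 to 4 are there at a start; the rules pass over those that are not, and their reading is None.
At some moment in a run one of bottle0, bottle1, bottle2, bottle3 may be knocked a few centimetres aside while the robot is not near it.
It also fails if it takes over 210 s, if anything falls off the work surface, if the arm or the gripper's body presses on something with over 40 N, if the wrist force passes 120 N, or if a joint passes its speed limit or range.

## Robot

A 6-joint arm with a two-finger parallel gripper is mounted at the origin on the work surface. World frame = base frame: x ahead of the robot, y to its left, z up, the work surface at z = 0. Lengths are in m, angles in rad, forces in N, time in s.
With the tool pointing down it reaches from about 0.35 to 0.725 m from the base axis. Payload 4.3 kg.
Tool frame: the origin (TCP) lies at the very end of the fingers, on their centre line; the grasp point (between the pads) lies env.grip_point_offset behind it (env.grip_point_offset is the distance from the TCP to the grasp point, in m); z points along the fingers, y is the line along which they close (so a half turn about z gives the same grasp; the last joint's range is limited). The gripper opens to 85 mm and grips with 20 to 120 N. Pads are 22 mm wide; open, the fingers measure 114 mm over their backs; the gripper's body (76 mm by 85 mm) begins 54 mm behind the grasp point. The pads swing forward as they close: fully open they stand 13 mm farther back than shut.
Start: joints at [1.028, 0.377, 0.081, 1.274, 0, 1.46], TCP at [0.241, 0.522, 0.231] pointing down, gripper open.
Joint ranges: [-2.72, 2.72], [-0.84, 1.66], [-1.02, 1.22], [-1.77, 2.12], [-1.37, 1.28], [-3.14, 3.14]. Speed limits (rad/s): [2.57, 2.57, 3.14, 3.14, 3.14, 3.14].

## Interface

Orientations are given as a unit quaternion [w, x, y, z].
In Python, from workcell import env gives the robot as it stands.
- The arm moves only by the tool move_arm, never from a script. Its argument "motion" is a list that holds one entry, the list of rows, each a list of 6 numbers: the shift along the world's x, y, z in cm, then the turn, a rotation vector about the world's x, y, z in degrees. In form: [[[tx, ty, tz, rx, ry, rz], ...]]. A call has 1 to 10 rows; each row is the pose to reach, as a shift and turn from the pose commanded when the call began; what a row does not reach only later rows make up. A row lasts 1/12 s, in which the tool goes at most 41.7 mm and 7.16 degrees, less where a joint would pass 70% of its speed; a pose out of reach is approached as far as the arm can. A call with a gripper value outside its range is refused whole. "fingers" is the opening, from 0 (shut) to 1 (fully open), set as the call begins (left out, the last holds). The fingers move at their own pace and stop on an object; "force" is the grip in N (left out, the last holds). Time passes only in rows, so rows that repeat a pose let the fingers close. It gives the time, the measured TCP pose, the force, the opening and the grip force at its end, in the units of the state.
- env.sense(): the state, without advancing time (a new reading comes with each control period).
- env.snapshot(name): name is "scene" or "side" or "wrist"; returns (picture, depth): 420x560x3 uint8, red, green, blue; 420x560 float32, m along the optical axis (not along the pixel's ray), 0 where there is no reading.
- env.camera_model(name): a dict with "mtx" (3x3 intrinsics, pixels), "rvec" (rotation vector, rad) and "tvec" (3), from world to camera coordinates, as OpenCV has them. Camera axes: x right, y down, z forward; pixel columns grow to the right and rows downward; lengths in m; the calibration is good to about 2 mm. A picture is of the moment at which its call begins: read the wrist's pose just before it. camera_model takes no time and is no camera call; for the wrist camera it gives the pose at the moment of the call.
- env.finish_job(): hands the job in; it is judged then, once.
Trained networks look in the newest picture that a camera, given by its name, has taken for a name from the list of things; names that differ only in an ending like _2 or _b are one class to them, and where a whole thing is asked for, a point or a joint stands for the part that bears it (a point fixed in the world has none). Each returns a list of dicts, best first, with "conf" (0 to 1); they miss things now and then, are a little off and sometimes report something else, mostly with a low value. They report only what shows in the picture. A call takes as long as a camera call.
- env.spot_in(thing, camera): "centre" ([x, y, z] in m, in world coordinates, good to about 4 mm: the middle of the surface that is visible of it).
- env.cut_out(thing, camera): "region" (420x560 bool, what is visible of it).
The state is a dict: "clock": time; "joints": joint angles; "qd": joint speeds; "joint_torque": joint torques, N m; "tool_pos": TCP position; "tcp_rot": TCP orientation; "ft_force": force on the tool from outside, world axes, zero at the start; "wrist_torque": the same for the moment, N m; "finger_gap": finger opening in m; "finger_force": force on a finger pad.
Only numpy, scipy, OpenCV 4.12 (cv2) and the standard library are available. Lean on these libraries where they do the work, as an engineer would, in place of code of your own. Each camera call takes 0.05 s, during which the arm holds its last target. There are 200 camera calls.

## Working session

There is one attempt and no reset: what is moved stays moved. The work goes in short steps, Python scripts to look and compute and a tool call to move; the robot and the scene stay as the last step left them, time stands still between calls to the robot, and variables do not carry over. Pictures are saved under pics/ and viewed, at most 14 in all, crops included, and the job is handed in when it is done.

Besides the shell and the picture viewer there is one more tool, called as name(argument=value, ...) on one line, values as JSON. move_arm: Moves the arm, as the interface text tells. Its arguments: {"type":"object","properties":{"motion":{"type":"array","items":{"type":"array","items":{"type":"array","items":{"type":"number"}}}},"fingers":{"type":"number"},"force":{"type":"number"}},"required":["motion"]}

```bash
mkdir -p pics
cat > h.py <<'E'
from workcell import env
import numpy as np, cv2
def snap(n,f=None):
    p,d=env.snapshot(n)
    if f: cv2.imwrite('pics/'+f,p[:,:,::-1])
    return p,d
def pts(n,mask,d,cm=None):
    cm=cm or env.camera_model(n); K=np.array(cm['mtx']);R=cv2.Rodrigues(np.array(cm['rvec'],float))[0];t=np.array(cm['tvec']).ravel()
    v,u=np.nonzero(mask&(d>0)); z=d[v,u]
    c=np.stack([(u-K[0,2])*z/K[0,0],(v-K[1,2])*z/K[1,1],z],1)
    return (c-t)@R
def spots(cam,names):
    for n in names:
        for r in env.spot_in(n,cam):
            if r['conf']>.25: print(cam,n,np.round(r['centre'],3),round(r['conf'],2))
E
python3 - <<'E'
from h import *
s=env.sense();print(s,env.grip_point_offset)
for c in ['scene','side']:
    snap(c,c+'0.png')
    spots(c,['dish_floor','bead0_center','stirrer_mid','coaster','plate_top','bottle0_mid','slide_tab','jar_mid','cup_mid'])
E
```

```text
{'clock': 0.0, 'joints': array([1.02772092e+00, 3.78050770e-01, 7.96193015e-02, 1.27439635e+00,
       8.61463753e-06, 1.46049621e+00]), 'qd': array([ 2.45875974e-04, -2.68398073e-03, -3.99341311e-05,  6.92837665e-04,
       -1.10936791e-04,  1.15374606e-03]), 'joint_torque': array([ 1.01957154e-03, -4.63598907e+01,  2.69880617e+01,  2.07988807e-02,
       -2.28367298e-04, -1.03688961e-05]), 'tool_pos': array([0.24080053, 0.52142529, 0.23036534]), 'tcp_rot': array([-3.30040350e-04,  2.14702811e-01,  9.76678899e-01, -9.60641679e-04]), 'ft_force': array([0.12819997, 0.36517996, 0.27223988]), 'wrist_torque': array([ 0.05598178,  0.03876489, -0.02607487]), 'finger_force': 0.0, 'finger_gap': 0.08504751263839101} 0.0187
scene dish_floor [0.498 0.185 0.037] 0.89
scene dish_floor [0.651 0.182 0.077] 0.48
scene stirrer_mid [0.495 0.349 0.108] 0.93
scene coaster [0.513 0.349 0.006] 0.62
scene coaster [0.497 0.347 0.11 ] 0.37
scene plate_top [ 0.562 -0.036  0.003] 0.73
scene bottle0_mid [ 0.501 -0.238  0.06 ] 0.95
scene slide_tab [0.648 0.179 0.08 ] 0.76
scene jar_mid [ 0.416 -0.336  0.058] 0.94
scene cup_mid [ 0.619 -0.327  0.052] 0.57
side dish_floor [0.471 0.181 0.017] 0.98
side bead0_center [0.52  0.186 0.037] 0.63
side bead0_center [0.642 0.187 0.084] 0.41
side stirrer_mid [0.493 0.357 0.114] 0.69
side stirrer_mid [ 0.397 -0.328  0.055] 0.51
side coaster [0.497 0.358 0.008] 0.55
side coaster [0.47  0.182 0.016] 0.52
side plate_top [ 0.544 -0.028  0.005] 0.8
side bottle0_mid [ 0.483 -0.233  0.068] 0.71
side slide_tab [0.645 0.188 0.083] 0.72
side jar_mid [ 0.393 -0.326  0.056] 0.83
side cup_mid [ 0.603 -0.354  0.063] 0.57
```

```bash
ls pics
```

```text
scene0.png
side0.png
```

View pics/scene0.png

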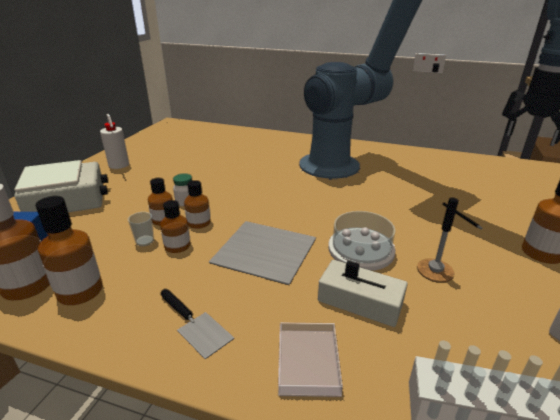

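View pics/side0.png

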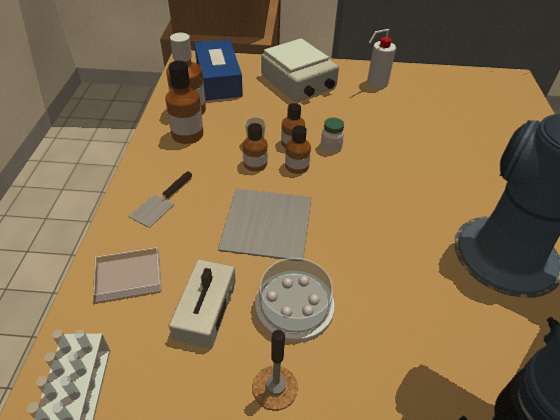

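The scene shows three amber bottles (cap tops near (158,185), (173,209), (195,187)), the jar (183,187), beaker (142,229), plate (265,250), dish (363,242), stirrer (445,230) and timer (362,290) with its tab at (352,270). The side view shows the same objects. Next I'll measure them by depth.

Run:
```python
from h import *
def cl(P,g=.012):
    # cluster in plan by rasterised connected components
    ij=np.round(P[:,:2]/.004).astype(int); o=ij.min(0)-3; im=np.zeros(ij.max(0)-o+4,np.uint8); im[tuple((ij-o).T)]=1
    im=cv2.dilate(im,np.ones((3,3)));n,l=cv2.connectedComponents(im);L=l[tuple((ij-o).T)]
    return [P[L==i] for i in range(1,n) if (L==i).sum()>8]
for c in ['scene','side']:
    p,d=snap(c); A=pts(c,np.ones(d.shape,bool),d)
    A=A[(A[:,0]>.3)&(A[:,0]<.8)&(abs(A[:,1])<.46)]
    for nm,lo,hi,y0,y1 in [('caps',.1,.13,-.45,-.1),('jar/cup',.06,.085,-.45,-.1),('tab',.066,.1,.05,.3),('timertop',.05,.058,.05,.3),('grip',.12,.2,.3,.42),('base',.012,.0175,.06,.3),('rim',.06,.075,.05,.3)]:
        B=A[(A[:,2]>lo)&(A[:,2]<hi)&(A[:,1]>y0)&(A[:,1]<y1)]
        if len(B):
          for q in cl(B): print(c,nm,len(q),'min',np.round(q.min(0),3),'max',np.round(q.max(0),3),'mean',np.round(q.mean(0),3))
    for nm in ['plate_top','coaster','slide_tab','bottle0_mid']:
        for r in env.cut_out(nm,c)[:4]:
            if r['conf']<.4: continue
            Q=pts(c,r['region'],d)
            if nm=='plate_top': Q=Q[Q[:,2]<.012]
            b=cv2.minAreaRect((Q[:,:2]*1000).astype(np.float32))
            print(c,nm,round(r['conf'],2),len(Q),np.round(np.median(Q,0),3),'rect',np.round(np.array(b[0]),1),np.round(b[1],1),round(b[2],1))
```

```text
scene caps 158 min [ 0.466 -0.268  0.1  ] max [ 0.505 -0.233  0.121] mean [ 0.491 -0.247  0.113]
scene caps 156 min [ 0.487 -0.366  0.1  ] max [ 0.522 -0.331  0.121] mean [ 0.509 -0.345  0.113]
scene caps 194 min [ 0.579 -0.266  0.1  ] max [ 0.614 -0.232  0.121] mean [ 0.602 -0.246  0.114]
scene caps 179 min [ 0.757 -0.362  0.1  ] max [ 0.8   -0.312  0.13 ] mean [ 0.784 -0.322  0.119]
scene caps 61 min [ 0.781 -0.448  0.1  ] max [ 0.8   -0.432  0.13 ] mean [ 0.792 -0.438  0.115]
scene jar/cup 205 min [ 0.367 -0.369  0.061] max [ 0.424 -0.316  0.081] mean [ 0.402 -0.341  0.075]
scene jar/cup 276 min [ 0.465 -0.277  0.06 ] max [ 0.517 -0.22   0.085] mean [ 0.5   -0.242  0.073]
scene jar/cup 252 min [ 0.482 -0.376  0.06 ] max [ 0.537 -0.318  0.085] mean [ 0.517 -0.34   0.074]
scene jar/cup 337 min [ 0.573 -0.276  0.06 ] max [ 0.629 -0.217  0.085] mean [ 0.61  -0.24   0.073]
scene jar/cup 184 min [ 0.577 -0.365  0.06 ] max [ 0.632 -0.309  0.071] mean [ 0.606 -0.337  0.065]
scene jar/cup 90 min [ 0.768 -0.327  0.06 ] max [ 0.799 -0.311  0.085] mean [ 0.787 -0.316  0.072]
scene tab 298 min
[... 3385 characters left out ...]
17] mean [0.772 0.177 0.015]
side base 21 min [0.767 0.077 0.012] max [0.8   0.097 0.017] mean [0.785 0.084 0.014]
side rim 792 min [0.401 0.11  0.06 ] max [0.541 0.253 0.074] mean [0.47  0.185 0.067]
side rim 46 min [0.635 0.171 0.061] max [0.651 0.194 0.075] mean [0.642 0.188 0.067]
side plate_top 0.66 5173 [ 0.547 -0.03   0.006] rect [547.3 -44.1] [211.4 193.8] 86.2
side coaster 0.76 1316 [0.498 0.361 0.006] rect [496.6 353.6] [80.3 79.2] 0.1
side slide_tab 0.67 136 [0.642 0.19  0.086] rect [642.4 183.8] [22.9 12.9] 77.1
side bottle0_mid 0.61 952 [ 0.486 -0.232  0.067] rect [ 498.6 -261.4] [ 60.2 100.4] 38.3
side bottle0_mid 0.49 178 [0.641 0.187 0.083] rect [644.6 173.2] [19.2 43.2] 11.0
```

Run:
```python
from h import *
p,d=snap('side'); A=pts('side',np.ones(d.shape,bool),d)
pl=A[(A[:,2]>.0035)&(A[:,2]<.009)&(A[:,0]>.42)&(A[:,0]<.68)&(A[:,1]>-.17)&(A[:,1]<.07)]
print('plate',len(pl),np.percentile(pl,[1,50,99],axis=0).round(3),cv2.minAreaRect((pl[:,:2]*1000).astype(np.float32)))
tt=A[(A[:,2]>.051)&(A[:,2]<.058)&(A[:,0]>.58)&(A[:,0]<.72)&(A[:,1]>.1)&(A[:,1]<.31)]
print('timer',np.round(np.median(tt,0),4),cv2.minAreaRect((tt[:,:2]*1000).astype(np.float32)))
cap=A[(A[:,2]>.117)&(A[:,2]<.126)&(A[:,0]<.7)&(A[:,1]<-.2)]
print('rim z',np.percentile(A[(np.abs(np.hypot(A[:,0]-.471,A[:,1]-.182)-.069)<.004)&(A[:,2]>.05),2],[50,95,99]))
print('stirrer top',A[(np.hypot(A[:,0]-.4955,A[:,1]-.353)<.012),2].max())
for c in ['scene','side']:
    p,d=snap(c);A=pts(c,np.ones(d.shape,bool),d)
    r=np.hypot(A[:,0]-.471,A[:,1]-.182)
    B=A[(r<.06)&(A[:,2]>.032)&(A[:,2]<.05)]
    ij=np.round((B[:,:2]-[.4,.1])/.002).astype(int);im=np.zeros((80,80),np.uint8);im[ij[:,0],ij[:,1]]=1
    im=cv2.dilate(im,np.ones((2,2)))
    n,l,s,ce=cv2.connectedComponentsWithStats(im)
    for i in range(1,n):
        q=B[l[ij[:,0],ij[:,1]]==i]
        if len(q)>5:
            m=q.mean(0); print(c,len(q),np.round(m,3),'rel',np.round(m[:2]-[.471,.182],3),'zmax',q[:,2].max().round(3))
```

```text
plate 4761 [[ 0.452 -0.138  0.004]
 [ 0.546 -0.03   0.006]
 [ 0.642  0.059  0.009]] ((550.7275390625, -50.73235321044922), (257.6057434082031, 238.26914978027344), 0.11315032094717026)
timer [0.6464 0.2193 0.055 ] ((646.92724609375, 206.16404724121094), (161.18199157714844, 80.0688705444336), 81.61717987060547)
rim z [0.06415429 0.07126172 0.07234233]
stirrer top 0.1892441830146523
scene 44 [0.438 0.183 0.037] rel [-0.033  0.001] zmax 0.042
scene 40 [0.449 0.209 0.037] rel [-0.022  0.027] zmax 0.043
scene 42 [0.459 0.14  0.037] rel [-0.012 -0.042] zmax 0.043
scene 7 [0.484 0.211 0.041] rel [0.013 0.029] zmax 0.042
scene 6 [0.486 0.151 0.04 ] rel [ 0.015 -0.031] zmax 0.041
side 86 [0.435 0.186 0.038] rel [-0.036  0.004] zmax 0.044
side 91 [0.446 0.212 0.038] rel [-0.025  0.03 ] zmax 0.044
side 81 [0.456 0.143 0.038] rel [-0.015 -0.039] zmax 0.043
side 79 [0.489 0.151 0.038] rel [ 0.018 -0.031] zmax 0.044
side 83 [0.486 0.218 0.039] rel [0.015 0.036] zmax 0.045
side 82 [0.517 0.186 0.038] rel [0.046 0.004] zmax 0.044
```

move_arm(motion=[[[4,-3,0,0,0,0],[8,-6,0,0,0,0],[12,-9,0.5,0,0,0],[16,-11,0.5,0,0,0],[20,-14,0.5,0,0,0],[24,-17,0.5,0,0,0],[25.5,-17,0.5,0,0,0],[25.5,-17,0.5,0,0,0],[25.5,-17,0.5,0,0,0]]], fingers=0.7)

```text
clock: 2.4
tool_pos: [0.4997, 0.3497, 0.2358]
tcp_rot: [0.001, 0.217, 0.976, -0.0]
ft_force: [-0.8, 0.4, -0.8]
finger_gap: 0.0596
finger_force: 0.0
```

move_arm(motion=[[[-0.4,0.3,-1,0,0,0],[-0.4,0.3,-4,0,0,0],[-0.4,0.3,-7,0,0,0],[-0.4,0.3,-10,0,0,0],[-0.4,0.3,-10.8,0,0,0],[-0.4,0.3,-10.8,0,0,0],[-0.4,0.3,-10.8,0,0,0]]])

```text
clock: 2.98
tool_pos: [0.4916, 0.3556, 0.1291]
tcp_rot: [-0.0, 0.214, 0.977, 0.0]
ft_force: [0.1, -1.0, 1.3]
finger_gap: 0.0599
finger_force: 0.0
```

move_arm(motion=[[[0,0,0,0,0,0],[0,0,0,0,0,0],[0,0,0,0,0,0],[0,0,0,0,0,0],[0,0,0,0,0,0],[0,0,0,0,0,0],[0,0,0,0,0,0],[0,0,0,0,0,0]]], fingers=0, force=80)

```text
clock: 3.65
tool_pos: [0.4928, 0.3545, 0.1303]
tcp_rot: [0.001, 0.215, 0.977, -0.0]
ft_force: [-2.9, -2.6, 6.6]
finger_gap: 0.0181
finger_force: 77.6
```

move_arm(motion=[[[0,0,1,0,0,0],[0,0,4,0,0,0],[0,0,8,0,0,0],[0,0,10,0,0,0],[0,0,10,0,0,0],[0,0,10,0,0,0]]])

```text
clock: 4.15
tool_pos: [0.4934, 0.3558, 0.2305]
tcp_rot: [0.002, 0.215, 0.977, 0.002]
ft_force: [-0.1, 0.1, -3.3]
finger_gap: 0.0184
finger_force: 78.4
```

Run:
```python
from h import *
print(env.sense()['tool_pos'])
for c in ['scene','side']:
    p,d=snap(c,c+'1.png');A=pts(c,np.ones(d.shape,bool),d)
    for z0 in (.10,.11,.12,.13,.14,.15,.16,.17):
        q=A[(np.hypot(A[:,0]-.4955,A[:,1]-.353)<.03)&(abs(A[:,2]-z0)<.005)]
        if len(q): print(c,z0,len(q),q.mean(0).round(4),np.ptp(q,axis=0).round(3))
    q=A[(np.hypot(A[:,0]-.4955,A[:,1]-.353)<.03)&(A[:,2]>.03)];print('min z',np.sort(q[:,2])[:5].round(3))
```

```text
[0.49338087 0.35579233 0.23050407]
scene 0.11 45 [0.507  0.3525 0.1115] [0.017 0.032 0.008]
scene 0.12 102 [0.5042 0.3539 0.12  ] [0.026 0.033 0.01 ]
scene 0.13 43 [0.4989 0.3541 0.1286] [0.013 0.018 0.01 ]
scene 0.14 26 [0.4988 0.3541 0.1402] [0.009 0.011 0.008]
scene 0.15 27 [0.4989 0.3542 0.1501] [0.009 0.012 0.01 ]
scene 0.16 27 [0.4989 0.3542 0.1602] [0.01  0.011 0.01 ]
scene 0.17 27 [0.4993 0.3544 0.1701] [0.005 0.011 0.01 ]
min z [0.106 0.107 0.107 0.107 0.107]
side 0.11 38 [0.4943 0.3673 0.1114] [0.031 0.015 0.007]
side 0.12 244 [0.4946 0.359  0.1199] [0.032 0.032 0.01 ]
side 0.13 39 [0.4944 0.3584 0.1277] [0.016 0.014 0.009]
side 0.14 22 [0.495  0.3595 0.1398] [0.009 0.005 0.009]
side 0.15 22 [0.494  0.3592 0.1498] [0.011 0.008 0.009]
side 0.16 27 [0.4946 0.3591 0.1594] [0.011 0.006 0.009]
side 0.17 26 [0.4949 0.3592 0.1698] [0.011 0.005 0.01 ]
min z [0.108 0.108 0.109 0.109 0.109]
```

move_arm(motion=[[[-0.3,-2,0,0,0,0],[-0.8,-5.5,0,0,0,0],[-1.2,-9,0,0,0,0],[-1.6,-12.5,0,0,0,0],[-2,-15.5,0,0,0,0],[-2.3,-17.2,0,0,0,0],[-2.3,-17.2,0,0,0,0],[-2.3,-17.2,0,0,0,0],[-2.3,-17.2,0,0,0,0]]])

```text
clock: 5.0
tool_pos: [0.4686, 0.1833, 0.2273]
tcp_rot: [-0.001, 0.215, 0.977, -0.0]
ft_force: [0.3, 0.7, -0.8]
finger_gap: 0.0183
finger_force: 78.7
```

Run:
```python
from h import *
print(env.sense()['tool_pos'])
for c in ['scene','side']:
    p,d=snap(c,c+'2.png');A=pts(c,np.ones(d.shape,bool),d)
    for lo,hi in ((.11,.125),(.14,.18)):
        q=A[(np.hypot(A[:,0]-.471,A[:,1]-.182)<.04)&(A[:,2]>lo)&(A[:,2]<hi)]
        print(c,lo,len(q),q.mean(0).round(4),q.min(0).round(3),q.max(0).round(3))
```

```text
[0.46859111 0.1832996  0.22725011]
scene 0.11 111 [0.4783 0.183  0.1174] [0.463 0.166 0.11 ] [0.488 0.199 0.125]
scene 0.14 88 [0.474  0.1827 0.1602] [0.467 0.176 0.141] [0.478 0.188 0.18 ]
side 0.11 198 [0.4713 0.1891 0.1182] [0.455 0.169 0.11 ] [0.487 0.2   0.125]
side 0.14 93 [0.4718 0.1875 0.1608] [0.466 0.183 0.14 ] [0.477 0.191 0.179]
```

move_arm(motion=[[[0,0,-2,0,0,0],[0,0,-4,0,0,0],[0,0,-6,0,0,0],[0,0,-7.6,0,0,0],[0,0,-7.6,0,0,0],[0,0,-7.6,0,0,0],[0,0,-7.6,0,0,0]]])

```text
clock: 5.68
tool_pos: [0.4697, 0.1837, 0.1531]
tcp_rot: [0.0, 0.214, 0.977, 0.0]
ft_force: [0.7, 0.3, -1.0]
finger_gap: 0.018
finger_force: 78.5
```

Run:
```python
from h import *
s=env.sense();print(s['tool_pos'],s['ft_force'])
snap('scene','scene3.png')
```

```text
[0.4697156  0.18369812 0.15310982] [ 0.66805132  0.27936895 -1.00033299]
```

move_arm(motion=[[[0,-1.3,0,0,0,0],[0,-2.5,0,0,0,0],[0.8,-2.4,0,0,0,0],[1.5,-2,0,0,0,0],[2,-1.5,0,0,0,0],[2.4,-0.8,0,0,0,0],[2.5,0,0,0,0,0],[2.4,0.8,0,0,0,0],[2,1.5,0,0,0,0],[1.5,2,0,0,0,0]]])

```text
clock: 6.57
tool_pos: [0.4836, 0.2043, 0.1521]
tcp_rot: [-0.0, 0.214, 0.977, 0.0]
ft_force: [0.2, -0.1, -2.3]
finger_gap: 0.0182
finger_force: 78.7
```

move_arm(motion=[[[-0.7,0.4,0,0,0,0],[-1.5,0.5,0,0,0,0],[-2.3,0.4,0,0,0,0],[-3,0,0,0,0,0],[-3.5,-0.5,0,0,0,0],[-3.9,-1.2,0,0,0,0],[-4,-2,0,0,0,0],[-3.9,-2.8,0,0,0,0],[-3.5,-3.5,0,0,0,0],[-3,-4,0,0,0,0]]])

```text
clock: 7.4
tool_pos: [0.4547, 0.1617, 0.1524]
tcp_rot: [0.0, 0.215, 0.977, -0.0]
ft_force: [1.0, 0.7, -1.9]
finger_gap: 0.0181
finger_force: 78.7
```

move_arm(motion=[[[0.7,-0.4,0,0,0,0],[1.5,-0.5,0,0,0,0],[2.3,-0.4,0,0,0,0],[3,0,0,0,0,0],[3.5,0.5,0,0,0,0],[3.9,1.2,0,0,0,0],[4,2,0,0,0,0],[3.9,2.8,0,0,0,0],[3.5,3.5,0,0,0,0],[3,4,0,0,0,0]]])

```text
clock: 8.23
tool_pos: [0.4835, 0.2043, 0.1522]
tcp_rot: [-0.0, 0.214, 0.977, 0.0]
ft_force: [0.6, -0.7, -1.0]
finger_gap: 0.0183
finger_force: 78.7
```

Run:
```python
from h import *
s=env.sense();print(s['tool_pos'],s['ft_force'],s['wrist_torque'])
p,d=snap('side');q,_=snap('scene')
im=np.hstack([cv2.resize(p[240:360,220:360],(392,336)),cv2.resize(q[170:290,300:440],(392,336))])
cv2.imwrite('pics/stir1.png',im[:,:,::-1])
```

```text
[0.48352225 0.20427977 0.15222593] [ 0.64780383 -0.65854059 -0.99277059] [-0.09171306 -0.0644279  -0.00666656]
```

View pics/stir1.png

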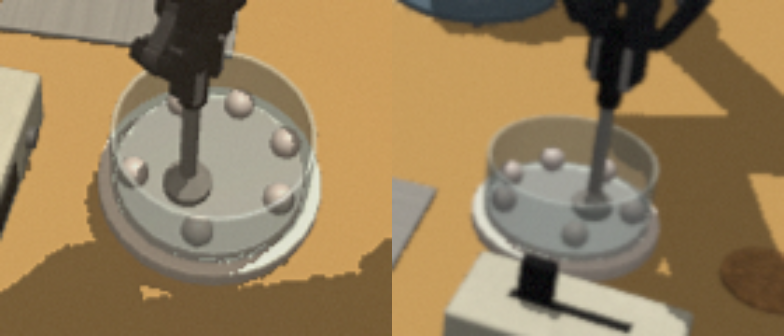

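Side view crop: the beads have been pushed out to the wall, while the foot stands at about (187,185). I'll widen the turns so they push the beads along.

move_arm(motion=[[[-0.6,0.6,0,0,0,0],[-1.5,1.2,0,0,0,0],[-2.6,1.4,0,0,0,0],[-3.8,1.2,0,0,0,0],[-4.9,0.4,0,0,0,0],[-5.5,-0.7,0,0,0,0],[-5.7,-2,0,0,0,0],[-5.5,-3.3,0,0,0,0],[-4.9,-4.5,0,0,0,0],[-3.9,-5.4,0,0,0,0]]])

```text
clock: 9.17
tool_pos: [0.4458, 0.1524, 0.154]
tcp_rot: [0.0, 0.214, 0.977, 0.006]
ft_force: [-0.4, 13.4, 4.9]
finger_gap: 0.0182
finger_force: 81.6
```

Run:
```python
from h import *
s=env.sense();print(s['tool_pos'],s['ft_force'],s['wrist_torque'])
```

```text
[0.44582218 0.15244017 0.15403225] [-0.40717818 13.4058646   4.94624846] [ 4.0635988  -0.00848835  0.09200879]
```

Run:
```python
from h import *
p,d=snap('side');q,_=snap('scene')
im=np.hstack([cv2.resize(p[240:360,220:360],(392,336)),cv2.resize(q[170:290,300:440],(392,336))])
cv2.imwrite('pics/stir2.png',im[:,:,::-1])
```

```text
(no output)
```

View pics/stir2.png

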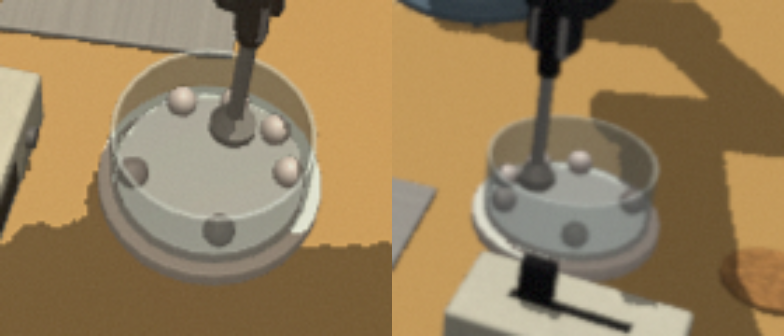

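A bead is wedged ahead of the foot at about (235,100). I'll go back to a narrower circle and continue.

move_arm(motion=[[[0.9,1.3,0,0,0,0],[1.6,0.9,0,0,0,0],[2.4,0.8,0,0,0,0],[3.2,0.9,0,0,0,0],[3.9,1.3,0,0,0,0],[4.5,1.9,0,0,0,0],[4.9,2.6,0,0,0,0],[5,3.4,0,0,0,0],[4.9,4.2,0,0,0,0],[4.5,4.9,0,0,0,0]]])

```text
clock: 10.1
tool_pos: [0.4881, 0.1963, 0.1515]
tcp_rot: [-0.001, 0.215, 0.977, -0.004]
ft_force: [-4.3, -4.6, 1.4]
finger_gap: 0.0179
finger_force: 79.5
```

```bash
cat >> h.py <<'E'
def shaft(c,A,x,y,f=.03):
    # axis points of the held stirrer per height
    for z0 in np.arange(.06,.13,.01):
        q=A[(np.hypot(A[:,0]-x,A[:,1]-y)<f)&(abs(A[:,2]-z0)<.004)]
        if len(q)>8: print(c,round(z0,2),len(q),q.mean(0).round(4),np.ptp(q,axis=0).round(3))
E
python3 - <<'E'
from h import *
s=env.sense();print(s['tool_pos'],s['ft_force'],s['wrist_torque'],s['finger_gap'])
x,y=s['tool_pos'][:2]
for c in ['scene','side']:
    p,d=snap(c);A=pts(c,np.ones(d.shape,bool),d);shaft(c,A,x,y)
    r=np.hypot(A[:,0]-.471,A[:,1]-.182)
    B=A[(r<.062)&(A[:,2]>.033)&(A[:,2]<.05)]
    ij=np.round((B[:,:2]-[.4,.1])/.002).astype(int);im=np.zeros((80,80),np.uint8);im[ij[:,0],ij[:,1]]=1
    n,l=cv2.connectedComponents(cv2.dilate(im,np.ones((2,2))))
    for i in range(1,n):
        q=B[l[ij[:,0],ij[:,1]]==i]
        if len(q)>5: m=q.mean(0); print(c,len(q),'rel',np.round(m[:2]-[.471,.182],3),q[:,2].max().round(3))
E
```

```text
[0.48814097 0.19629074 0.1514594 ] [-4.34519948 -4.61703035  1.35133702] [-1.49759689  1.4842344  -0.08997308] 0.017947626854810623
scene 0.06 16 [0.4996 0.1926 0.0599] [0.004 0.01  0.007]
scene 0.07 15 [0.4989 0.1929 0.0696] [0.007 0.012 0.007]
scene 0.08 17 [0.4989 0.1922 0.08  ] [0.009 0.01  0.007]
scene 0.09 16 [0.4989 0.1932 0.0903] [0.009 0.01  0.008]
scene 0.1 20 [0.498  0.1936 0.0998] [0.008 0.011 0.008]
scene 0.11 18 [0.4974 0.1938 0.1102] [0.009 0.011 0.007]
scene 0.12 18 [0.4972 0.194  0.1207] [0.007 0.011 0.007]
scene 0.13 11 [0.498  0.1954 0.1295] [0.005 0.009 0.006]
scene 14 rel [-0.052 -0.003] 0.041
scene 39 rel [-0.041 -0.031] 0.042
scene 29 rel [-0.011 -0.052] 0.042
scene 15 rel [-0.009  0.05 ] 0.041
scene 25 rel [0.026 0.007] 0.05
side 0.06 12 [0.4951 0.199  0.0594] [0.011 0.005 0.006]
side 0.07 11 [0.4952 0.1998 0.07  ] [0.01  0.005 0.008]
side 0.08 14 [0.4952 0.1999 0.0801] [0.011 0.006 0.007]
side 0.09 13 [0.494  0.2005 0.0896] [0.011 0.004 0.007]
side 0.1 15 [0.4929 0.2009 0.1005] [0.011 0.004 0.008]
side 0.11 19 [0.4937 0.2006 0.1101] [0.011 0.006 0.007]
side 0.12 16 [0.4932 0.2015 0.1206] [0.009 0.004 0.005]
side 74 rel [-0.054  0.006] 0.046
side 73 rel [-0.044 -0.028] 0.044
side 68 rel [-0.012 -0.051] 0.043
side 224 rel [0.029 0.019] 0.05
side 64 rel [ 0.037 -0.038] 0.044
```

move_arm(motion=[[[-0.7,0.4,0,0,0,0],[-1.4,0.8,0,0,0,0],[-2.1,0.9,0,0,0,0],[-2.8,0.8,0,0,0,0],[-3.5,0.4,0,0,0,0],[-4,-0.1,0,0,0,0],[-4.4,-0.8,0,0,0,0],[-4.5,-1.5,0,0,0,0],[-4.4,-2.2,0,0,0,0],[-4,-2.9,0,0,0,0]]])

```text
clock: 11.03
tool_pos: [0.45, 0.168, 0.1524]
tcp_rot: [0.0, 0.215, 0.977, -0.0]
ft_force: [0.3, -0.3, -1.5]
finger_gap: 0.0186
finger_force: 78.9
```

move_arm(motion=[[[0.5,-0.5,0,0,0,0],[1.2,-0.9,0,0,0,0],[1.9,-1,0,0,0,0],[2.6,-0.9,0,0,0,0],[3.3,-0.5,0,0,0,0],[3.8,0,0,0,0,0],[4.2,0.7,0,0,0,0],[4.3,1.4,0,0,0,0],[4.2,2.1,0,0,0,0],[3.8,2.8,0,0,0,0]]])

```text
clock: 11.87
tool_pos: [0.4881, 0.1967, 0.152]
tcp_rot: [0.0, 0.215, 0.977, -0.002]
ft_force: [-2.6, -4.0, 0.8]
finger_gap: 0.0184
finger_force: 79.2
```

move_arm(motion=[[[-0.5,0.5,0,0,0,0],[-1.2,0.9,0,0,0,0],[-1.9,1,0,0,0,0],[-2.6,0.9,0,0,0,0],[-3.3,0.5,0,0,0,0],[-3.8,0,0,0,0,0],[-4.2,-0.7,0,0,0,0],[-4.3,-1.4,0,0,0,0],[-4.2,-2.1,0,0,0,0],[-3.8,-2.8,0,0,0,0]]])

```text
clock: 12.7
tool_pos: [0.45, 0.168, 0.1524]
tcp_rot: [-0.0, 0.215, 0.977, 0.0]
ft_force: [-0.4, -0.3, -1.7]
finger_gap: 0.0181
finger_force: 78.9
```

move_arm(motion=[[[0.5,-0.5,0,0,0,0],[1.2,-0.9,0,0,0,0],[1.9,-1,0,0,0,0],[2.6,-0.9,0,0,0,0],[2.4,0,0,0,0,0],[1.9,1.4,0,0,0,0],[1.9,1.4,0,0,0,0],[1.9,1.4,0,0,0,0]]])

```text
clock: 13.37
tool_pos: [0.4689, 0.184, 0.1522]
tcp_rot: [-0.0, 0.214, 0.977, -0.0]
ft_force: [0.2, -0.3, -2.1]
finger_gap: 0.0182
finger_force: 78.8
```

```bash
cat > beads.py <<'E'
from h import *
s=env.sense();print(s['tool_pos'],s['ft_force'],s['wrist_torque'],s['finger_gap'])
x,y=s['tool_pos'][:2]
for c in ['scene','side']:
    p,d=snap(c);A=pts(c,np.ones(d.shape,bool),d);shaft(c,A,x,y)
    r=np.hypot(A[:,0]-.471,A[:,1]-.182)
    B=A[(r<.066)&(r>.025)&(A[:,2]>.033)&(A[:,2]<.047)]
    ij=np.round((B[:,:2]-[.4,.1])/.002).astype(int);im=np.zeros((80,80),np.uint8);im[ij[:,0],ij[:,1]]=1
    n,l=cv2.connectedComponents(cv2.dilate(im,np.ones((2,2))))
    for i in range(1,n):
        q=B[l[ij[:,0],ij[:,1]]==i]
        if len(q)>5: m=q.mean(0); print(c,len(q),'rel',np.round(m[:2]-[.471,.182],3),q[:,2].max().round(3))
E
python3 beads.py
```

```text
[0.46888198 0.18399129 0.15215981] [ 0.18953383 -0.33826601 -2.11363501] [ 0.05201649  0.00908569 -0.01869893] 0.01821650571065293
scene 0.06 16 [0.4823 0.1811 0.0601] [0.007 0.01  0.007]
scene 0.07 16 [0.4816 0.1827 0.0694] [0.007 0.01  0.007]
scene 0.08 18 [0.4809 0.1819 0.0797] [0.007 0.011 0.008]
scene 0.09 17 [0.4804 0.1824 0.0903] [0.006 0.01  0.007]
scene 0.1 17 [0.4795 0.1828 0.0999] [0.006 0.011 0.008]
scene 0.11 18 [0.4791 0.1822 0.1101] [0.006 0.011 0.007]
scene 0.12 15 [0.4792 0.1831 0.1207] [0.006 0.01  0.008]
scene 0.13 15 [0.4776 0.184  0.1291] [0.009 0.015 0.008]
scene 23 rel [-0.051  0.007] 0.042
scene 36 rel [-0.042 -0.031] 0.043
scene 32 rel [-0.011 -0.053] 0.042
scene 15 rel [-0.009  0.05 ] 0.043
side 0.06 17 [0.4805 0.1855 0.0598] [0.01  0.005 0.007]
side 0.07 14 [0.479  0.1854 0.0706] [0.01  0.005 0.007]
side 0.08 17 [0.4788 0.1857 0.0806] [0.011 0.005 0.008]
side 0.09 12 [0.4776 0.1865 0.0888] [0.009 0.005 0.005]
side 0.1 16 [0.4774 0.186  0.1001] [0.011 0.007 0.008]
side 0.11 20 [0.4761 0.1867 0.1105] [0.011 0.005 0.008]
side 0.12 17 [0.477  0.1865 0.1192] [0.011 0.006 0.006]
side 77 rel [-0.054  0.006] 0.043
side 82 rel [-0.045 -0.029] 0.044
side 81 rel [-0.013 -0.053] 0.047
side 11 rel [0.025 0.002] 0.043
side 12 rel [0.032 0.037] 0.042
side 76 rel [ 0.048 -0.022] 0.045
```

move_arm(motion=[[[0,0,0,1.5,3.2,0],[0,0,0,1.5,3.2,0],[0,0,0,1.5,3.2,0],[0,0,0,1.5,3.2,0]]])

```text
clock: 13.8
tool_pos: [0.4694, 0.1828, 0.1523]
tcp_rot: [-0.029, 0.215, 0.976, 0.007]
ft_force: [0.7, -0.7, -1.4]
finger_gap: 0.0184
finger_force: 78.9
```

```bash
python3 beads.py
```

```text
[0.46944475 0.18278725 0.15227025] [ 0.73138313 -0.74581244 -1.4312418 ] [-0.0713866  -0.05512186  0.02087366] 0.01836660406778736
scene 0.06 15 [0.4776 0.1832 0.06  ] [0.007 0.01  0.007]
scene 0.07 15 [0.4769 0.1822 0.0703] [0.006 0.011 0.007]
scene 0.08 14 [0.4778 0.1829 0.0803] [0.005 0.01  0.007]
scene 0.09 16 [0.4767 0.1824 0.0897] [0.009 0.012 0.007]
scene 0.1 16 [0.4775 0.1828 0.0998] [0.008 0.01  0.007]
scene 0.11 18 [0.4777 0.1823 0.1109] [0.009 0.012 0.007]
scene 0.12 15 [0.4777 0.1832 0.1202] [0.006 0.01  0.007]
scene 0.13 11 [0.4777 0.1836 0.1297] [0.006 0.013 0.006]
scene 18 rel [-0.053  0.008] 0.041
scene 37 rel [-0.042 -0.031] 0.043
scene 33 rel [-0.011 -0.053] 0.042
scene 15 rel [-0.009  0.05 ] 0.042
side 0.06 13 [0.4745 0.1871 0.0603] [0.01  0.005 0.007]
side 0.07 14 [0.4741 0.188  0.0702] [0.01  0.005 0.007]
side 0.08 15 [0.4746 0.187  0.0801] [0.011 0.006 0.007]
side 0.09 18 [0.4744 0.187  0.09  ] [0.011 0.006 0.008]
side 0.1 14 [0.4746 0.1874 0.1003] [0.01  0.004 0.006]
side 0.11 17 [0.4743 0.1872 0.1098] [0.011 0.008 0.007]
side 0.12 17 [0.475  0.1864 0.1198] [0.011 0.006 0.007]
side 76 rel [-0.054  0.006] 0.043
side 81 rel [-0.045 -0.029] 0.045
side 69 rel [-0.013 -0.052] 0.044
side 12 rel [0.032 0.037] 0.045
side 8 rel [ 0.048 -0.044] 0.046
side 81 rel [ 0.048 -0.022] 0.044
```

move_arm(motion=[[[-0.4,-1.2,0,0,0,0],[-0.4,-2.4,0,0,0,0],[0.3,-2.3,0,0,0,0],[1,-1.9,0,0,0,0],[1.5,-1.4,0,0,0,0],[1.9,-0.7,0,0,0,0],[2,0,0,0,0,0],[1.9,0.7,0,0,0,0],[1.5,1.4,0,0,0,0]]])

```text
clock: 14.65
tool_pos: [0.4844, 0.1982, 0.1522]
tcp_rot: [-0.03, 0.214, 0.976, 0.007]
ft_force: [0.2, 0.9, -1.1]
finger_gap: 0.0183
finger_force: 78.9
```

move_arm(motion=[[[-0.5,0.5,0,0,0,0],[-1.2,0.9,0,0,0,0],[-1.9,1,0,0,0,0],[-2.6,0.9,0,0,0,0],[-3.3,0.5,0,0,0,0],[-3.8,0,0,0,0,0],[-4.2,-0.7,0,0,0,0],[-4.3,-1.4,0,0,0,0],[-4.2,-2.1,0,0,0,0],[-3.8,-2.8,0,0,0,0]]])

```text
clock: 15.48
tool_pos: [0.446, 0.1679, 0.1524]
tcp_rot: [-0.03, 0.215, 0.976, 0.007]
ft_force: [0.3, 0.6, -2.3]
finger_gap: 0.0181
finger_force: 78.9
```

move_arm(motion=[[[0.5,-0.5,0,0,0,0],[1.2,-0.9,0,0,0,0],[1.9,-1,0,0,0,0],[2.6,-0.9,0,0,0,0],[3.3,-0.5,0,0,0,0],[3.8,0,0,0,0,0],[4.2,0.7,0,0,0,0],[4.3,1.4,0,0,0,0],[4.2,2.1,0,0,0,0],[3.8,2.8,0,0,0,0]]])

```text
clock: 16.32
tool_pos: [0.4842, 0.1981, 0.1522]
tcp_rot: [-0.03, 0.214, 0.976, 0.007]
ft_force: [-0.7, -0.4, -1.5]
finger_gap: 0.0185
finger_force: 78.9
```

move_arm(motion=[[[-0.5,0.5,0,0,0,0],[-1.2,0.9,0,0,0,0],[-1.9,1,0,0,0,0],[-2.6,0.9,0,0,0,0],[-3.3,0.5,0,0,0,0],[-3.8,0,0,0,0,0],[-4.2,-0.7,0,0,0,0],[-4.3,-1.4,0,0,0,0],[-4.2,-2.1,0,0,0,0],[-3.8,-2.8,0,0,0,0]]])

```text
clock: 17.15
tool_pos: [0.446, 0.1679, 0.1524]
tcp_rot: [-0.03, 0.215, 0.976, 0.007]
ft_force: [0.4, 0.4, -0.4]
finger_gap: 0.0183
finger_force: 78.9
```

move_arm(motion=[[[0.5,-0.5,0,0,0,0],[1.2,-0.9,0,0,0,0],[1.9,-1,0,0,0,0],[2.6,-0.9,0,0,0,0],[2.4,0,0,0,0,0],[1.9,1.4,0,0,0,0],[1.9,1.4,0,0,0,0],[1.9,1.4,3,0,0,0],[1.9,1.4,6,0,0,0],[1.9,1.4,8,0,0,0]]])

```text
clock: 17.98
tool_pos: [0.4653, 0.1837, 0.2344]
tcp_rot: [-0.03, 0.214, 0.976, 0.007]
ft_force: [0.6, 0.3, -1.4]
finger_gap: 0.0182
finger_force: 78.9
```

```bash
python3 beads.py
```

```text
[0.4652817  0.18374458 0.23438037] [ 0.63555865  0.28347242 -1.37279911] [-0.0433728  -0.08769075  0.01944762] 0.018223643555594474
scene 0.11 12 [0.4827 0.1844 0.112 ] [0.008 0.022 0.004]
scene 0.12 55 [0.4804 0.1847 0.1206] [0.021 0.032 0.008]
scene 0.13 49 [0.4751 0.1843 0.129 ] [0.019 0.024 0.008]
scene 38 rel [-0.051  0.004] 0.042
scene 38 rel [-0.042 -0.032] 0.043
scene 33 rel [-0.011 -0.053] 0.042
scene 15 rel [-0.009  0.05 ] 0.042
side 0.12 37 [0.4737 0.1973 0.1208] [0.031 0.014 0.007]
side 0.13 143 [0.474  0.1898 0.1298] [0.031 0.032 0.008]
side 79 rel [-0.054  0.006] 0.044
side 77 rel [-0.045 -0.029] 0.043
side 28 rel [-0.018 -0.051] 0.047
side 12 rel [0.032 0.038] 0.043
side 74 rel [ 0.048 -0.022] 0.043
```

move_arm(motion=[[[0.3,2,0,0,0,0],[0.7,5,0,0,0,0],[1.1,8.5,0,0,0,0],[1.5,12,0,0,0,0],[2,15.5,0,0,0,0],[2.2,16.9,0,0,0,0],[2.2,16.9,0,0,0,0],[2.2,16.9,0,0,0,0],[2.2,16.9,0,0,0,0]]])

```text
clock: 18.83
tool_pos: [0.4865, 0.3513, 0.2313]
tcp_rot: [-0.031, 0.215, 0.976, 0.006]
ft_force: [-1.6, -0.4, -1.1]
finger_gap: 0.0182
finger_force: 79.1
```

Run:
```python
from h import *
s=env.sense();print(s['tool_pos'],s['ft_force'])
x,y=s['tool_pos'][:2]
for c in ['scene','side']:
    p,d=snap(c);A=pts(c,np.ones(d.shape,bool),d)
    q=A[(np.hypot(A[:,0]-.4955,A[:,1]-.353)<.04)&(A[:,2]>.05)];print(c,'zmin',np.sort(q[:,2])[:4].round(3))
    for z0 in np.arange(.115,.24,.01):
        q=A[(np.hypot(A[:,0]-.4955,A[:,1]-.353)<.03)&(abs(A[:,2]-z0)<.004)]
        if len(q)>8: print(c,round(z0,3),len(q),q.mean(0).round(4),q.min(0).round(3),q.max(0).round(3))
```

```text
[0.48651923 0.35125889 0.23125599] [-1.59475297 -0.39580654 -1.06393946]
scene zmin [0.106 0.107 0.109 0.109]
scene 0.115 58 [0.5022 0.3487 0.1151] [0.488 0.334 0.111] [0.508 0.368 0.119]
scene 0.125 75 [0.4965 0.3503 0.1242] [0.485 0.337 0.121] [0.507 0.365 0.129]
scene 0.135 21 [0.4944 0.3503 0.1347] [0.49  0.345 0.131] [0.498 0.356 0.139]
scene 0.145 23 [0.4944 0.35   0.1452] [0.49  0.344 0.141] [0.497 0.356 0.149]
scene 0.155 20 [0.4942 0.3502 0.1549] [0.491 0.345 0.151] [0.497 0.356 0.159]
scene 0.165 19 [0.4939 0.3498 0.165 ] [0.49  0.345 0.161] [0.498 0.355 0.169]
scene 0.175 23 [0.4943 0.3502 0.175 ] [0.491 0.345 0.171] [0.497 0.356 0.179]
scene 0.185 24 [0.4945 0.3498 0.1853] [0.49  0.345 0.182] [0.497 0.356 0.189]
scene 0.195 25 [0.4945 0.3497 0.195 ] [0.492 0.345 0.191] [0.497 0.356 0.199]
scene 0.205 24 [0.4946 0.35   0.205 ] [0.49  0.345 0.201] [0.497 0.356 0.209]
scene 0.215 27 [0.4966 0.3486 0.2159] [0.488 0.341 0.212] [0.5   0.359 0.219]
scene 0.225 40 [0.4972 0.3493 0.2249] [0.491 0.34  0.221] [0.502 0.36  0.229]
scene 0.235 67 [0.4969 0.3492 0.2356] [0.484 0.33  0.2
[... 207 characters left out ...]
 0.129]
side 0.135 18 [0.4917 0.3558 0.1345] [0.487 0.354 0.131] [0.497 0.358 0.138]
side 0.145 24 [0.4917 0.3555 0.1456] [0.486 0.352 0.141] [0.497 0.358 0.149]
side 0.155 19 [0.4921 0.3554 0.1551] [0.486 0.352 0.152] [0.497 0.357 0.158]
side 0.165 23 [0.4919 0.3552 0.1651] [0.486 0.352 0.162] [0.497 0.357 0.169]
side 0.175 22 [0.493  0.355  0.1749] [0.487 0.351 0.171] [0.498 0.357 0.178]
side 0.185 21 [0.4916 0.3553 0.1848] [0.486 0.351 0.181] [0.498 0.357 0.189]
side 0.195 18 [0.4914 0.3552 0.1949] [0.486 0.352 0.191] [0.496 0.357 0.198]
side 0.205 16 [0.4917 0.3558 0.2047] [0.486 0.354 0.203] [0.497 0.357 0.207]
side 0.235 27 [0.4821 0.3553 0.2357] [0.474 0.345 0.231] [0.499 0.373 0.239]
```

move_arm(motion=[[[0.4,0.2,-2,0,0,0],[0.4,0.2,-5,0,0,0],[0.4,0.2,-8,0,0,0],[0.4,0.2,-9.2,0,0,0],[0.4,0.2,-9.5,0,0,0],[0.4,0.2,-9.7,0,0,0],[0.4,0.2,-9.8,0,0,0],[0.4,0.2,-9.8,0,0,0]]])

```text
clock: 19.6
tool_pos: [0.4922, 0.3542, 0.1358]
tcp_rot: [-0.029, 0.215, 0.976, 0.008]
ft_force: [-0.1, 0.9, -1.2]
finger_gap: 0.018
finger_force: 79.0
```

Run:
```python
from h import *
s=env.sense();print(s['tool_pos'],s['ft_force'])
for c in ['scene','side']:
    p,d=snap(c,c+'4.png');A=pts(c,np.ones(d.shape,bool),d)
    for lo,hi in ((.012,.02),(.05,.095)):
        q=A[(np.hypot(A[:,0]-.4955,A[:,1]-.353)<.03)&(A[:,2]>lo)&(A[:,2]<hi)]
        print(c,lo,len(q),q.mean(0).round(4),q.min(0).round(3),q.max(0).round(3))
```

```text
[0.49218601 0.35419151 0.13580985] [-0.14568737  0.9410156  -1.16506455]
scene 0.012 34 [0.5088 0.3523 0.0173] [0.5   0.338 0.013] [0.515 0.37  0.02 ]
scene 0.05 107 [0.5002 0.3531 0.0724] [0.495 0.348 0.05 ] [0.504 0.36  0.095]
side 0.012 18 [0.4994 0.3663 0.0178] [0.483 0.356 0.015] [0.515 0.37  0.02 ]
side 0.05 86 [0.4973 0.3587 0.0728] [0.492 0.355 0.051] [0.503 0.361 0.095]
```

move_arm(motion=[[[0,0,-0.1,0,0,0],[0,0,-0.2,0,0,0],[0,0,-0.3,0,0,0],[0,0,-0.3,0,0,0]]])

```text
clock: 20.03
tool_pos: [0.4911, 0.354, 0.1312]
tcp_rot: [-0.03, 0.215, 0.976, 0.007]
ft_force: [-0.0, -0.1, -1.7]
finger_gap: 0.0179
finger_force: 79.0
```

move_arm(motion=[[[0,0,-0.1,0,0,0],[0,0,-0.2,0,0,0],[0,0,-0.2,0,0,0]]])

```text
clock: 20.28
tool_pos: [0.4915, 0.3542, 0.1304]
tcp_rot: [-0.03, 0.215, 0.976, 0.007]
ft_force: [0.2, -0.5, 4.2]
finger_gap: 0.0184
finger_force: 80.0
```

move_arm(motion=[[[0,0,0,0,0,0],[0,0,0,0,0,0],[0,0,0,0,0,0],[0,0,0,0,0,0],[0,0,0,0,0,0],[0,0,0,0,0,0]]], fingers=0.7)

```text
clock: 20.78
tool_pos: [0.4911, 0.354, 0.1292]
tcp_rot: [-0.03, 0.215, 0.976, 0.007]
ft_force: [-0.6, 0.9, 1.2]
finger_gap: 0.06
finger_force: 0.0
```

move_arm(motion=[[[0,0,1,0,0,0],[0,0,4,0,0,0],[0,0,8,0,0,0],[0,0,11,0,0,0],[0,0,11,-1.5,-3.2,0],[0,0,11,-1.5,-3.2,0]]])

```text
clock: 21.28
tool_pos: [0.4921, 0.3558, 0.2435]
tcp_rot: [0.003, 0.214, 0.977, 0.003]
ft_force: [-0.1, 0.5, -0.6]
finger_gap: 0.0595
finger_force: 0.0
```

Run:
```python
from h import *
s=env.sense();print(s['tool_pos'],s['ft_force'])
for c in ['scene','side']:
    p,d=snap(c,c+'5.png');A=pts(c,np.ones(d.shape,bool),d)
    for lo,hi in ((.012,.02),(.05,.07),(.08,.1),(.12,.15),(.15,.18)):
        q=A[(np.hypot(A[:,0]-.4955,A[:,1]-.353)<.03)&(A[:,2]>lo)&(A[:,2]<hi)]
        print(c,lo,len(q),q.mean(0).round(4))
    q=A[(A[:,2]>.102)&(A[:,2]<.124)&(A[:,0]<.7)&(A[:,0]>.35)&(A[:,1]<.05)&(A[:,1]>-.45)]
    _,l,ce=cv2.kmeans(q[:,:2].astype(np.float32),3,None,(3,50,1e-5),5,cv2.KMEANS_PP_CENTERS)
    for i in range(3):
        t=q[l.ravel()==i];print('cap',((t.min(0)+t.max(0))/2).round(3),np.ptp(t,axis=0).round(3))
# plate corners by colour-free contour of network mask, side
r=env.cut_out('plate_top','side')[0];p,d=snap('side')
Q=pts('side',r['region'],d);Q=Q[(Q[:,2]<.012)&(Q[:,0]>.42)&(Q[:,0]<.68)]
cn=max(cv2.findContours(r['region'].astype(np.uint8),0,2)[0],key=cv2.contourArea)
print('poly',cv2.approxPolyDP(cn,8,True).ravel(),Q.mean(0).round(4))
```

```text
[0.49211905 0.35578087 0.24345601] [-0.11226793  0.4993074  -0.57948876]
scene 0.012 63 [0.5063 0.3534 0.0169]
scene 0.05 47 [0.5001 0.3532 0.06  ]
scene 0.08 50 [0.4997 0.3534 0.09  ]
scene 0.12 124 [0.5031 0.3528 0.1352]
scene 0.15 136 [0.5031 0.3528 0.1652]
cap [ 0.597 -0.25   0.112] [0.036 0.035 0.019]
cap [ 0.503 -0.348  0.111] [0.035 0.034 0.018]
cap [ 0.487 -0.25   0.111] [0.035 0.035 0.018]
side 0.012 86 [0.4967 0.3613 0.0176]
side 0.05 39 [0.4968 0.3586 0.0599]
side 0.08 40 [0.497  0.359  0.0897]
side 0.12 112 [0.4966 0.3618 0.1353]
side 0.15 121 [0.4969 0.3619 0.165 ]Traceback (most recent call last):
  File "<stdin>", line 9, in <module>
cv2.error: OpenCV(4.12.0) /io/opencv/modules/core/src/kmeans.cpp:243: error: (-2:Unspecified error) in function 'double cv::kmeans(cv::InputArray, int, cv::InputOutputArray, cv::TermCriteria, int, int, cv::OutputArray)'
> There can't be more clusters than elements (expected: 'N >= K'), where
>     'N' is 0
> must be greater than or equal to
>     'K' is 3
```

View pics/side5.png

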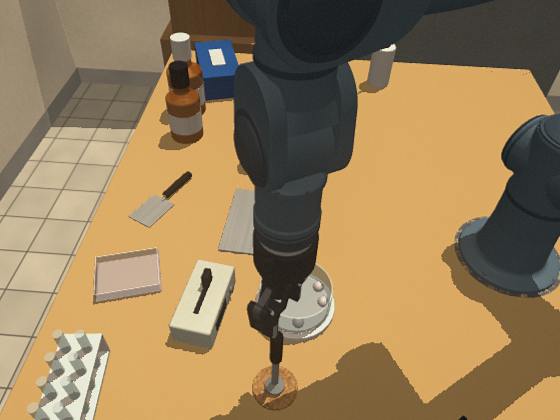

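The stirrer stands at (275,385) on the middle of its coaster. On to the bottles.

move_arm(motion=[[[0,-3,0,0,0,0],[0,-7,0,0,0,0],[0,-11,0,0,0,0],[0,-15,0,0,0,0],[0,-19,0,0,0,0],[0,-23,0,0,0,0],[0,-27,0,0,0,0],[0,-31,0,0,0,0],[0,-35,0,0,0,0],[0,-39,0,0,0,0]]])

```text
clock: 22.22
tool_pos: [0.4896, -0.0378, 0.2378]
tcp_rot: [-0.002, 0.215, 0.977, 0.0]
ft_force: [0.7, -0.1, -0.5]
finger_gap: 0.0598
finger_force: 0.0
```

move_arm(motion=[[[0,-4,0,0,0,0],[0,-8,0,0,0,0],[0,-12,0,0,0,0],[0,-16,0,0,0,0],[0,-19,0,0,0,0],[-0.4,-21.4,0,0,0,0],[-0.4,-21.4,0,0,0,0],[-0.4,-21.4,0,0,0,0],[-0.4,-21.4,0,0,0,0]]])

```text
clock: 22.97
tool_pos: [0.4864, -0.2492, 0.2381]
tcp_rot: [-0.001, 0.215, 0.977, 0.001]
ft_force: [-0.1, 0.6, -0.9]
finger_gap: 0.0598
finger_force: 0.0
```

```bash
cat > caps.py <<'E'
from h import *
s=env.sense();print(s['tool_pos'],s['ft_force'],s['joints'].round(2))
for c in ['scene','side','wrist']:
    cm=env.camera_model(c);p,d=snap(c,c+'_%d.png'%(s['clock']*100));A=pts(c,np.ones(d.shape,bool),d,cm)
    q=A[(A[:,2]>.102)&(A[:,2]<.124)&(A[:,0]<.7)&(A[:,0]>.35)&(A[:,1]<.08)&(A[:,1]>-.45)]
    if len(q)<9: continue
    ij=np.round((q[:,:2]-[.3,-.5])/.003).astype(int);im=np.zeros((150,220),np.uint8);im[ij[:,0],ij[:,1]]=1
    n,l=cv2.connectedComponents(cv2.dilate(im,np.ones((3,3))))
    for i in range(1,n):
        t=q[l[ij[:,0],ij[:,1]]==i]
        if len(t)>15: print(c,'cap',len(t),((t.min(0)+t.max(0))/2).round(3),np.ptp(t,axis=0).round(3),t[:,2].max().round(3))
    if c=='side':
        pl=A[(A[:,2]>.003)&(A[:,2]<.009)&(A[:,0]>.43)&(A[:,0]<.67)&(A[:,1]>-.16)&(A[:,1]<.08)]
        im=np.zeros((120,120),np.uint8);ij=np.round((pl[:,:2]-[.43,-.16])/.002).astype(int);np.add.at(im,(ij[:,0],ij[:,1]),1)
        im=(im>0).astype(np.uint8);im=cv2.morphologyEx(im,cv2.MORPH_CLOSE,np.ones((5,5)));im=cv2.morphologyEx(im,cv2.MORPH_OPEN,np.ones((7,7)))
        cn=max(cv2.findContours(im,0,2)[0],key=cv2.contourArea);b=cv2.minAreaRect(cn);print('plate',.43+.002*b[0][1],-.16+.002*b[0][0],np.array(b[1])*2,b[2])
E
python3 caps.py
```

```text
[ 0.48636157 -0.24920949  0.2380883 ] [-0.06455674  0.58632395 -0.86788304] [-0.59  0.32  0.02  1.27  0.   -0.16]
scene cap 145 [ 0.486 -0.25   0.112] [0.034 0.033 0.019] 0.121
scene cap 149 [ 0.503 -0.348  0.112] [0.037 0.035 0.019] 0.121
scene cap 185 [ 0.597 -0.249  0.111] [0.038 0.035 0.019] 0.121
side cap 172 [ 0.487 -0.251  0.113] [0.033 0.04  0.021] 0.123
side cap 152 [ 0.504 -0.349  0.113] [0.034 0.037 0.021] 0.123
side cap 170 [ 0.596 -0.249  0.113] [0.033 0.037 0.021] 0.124Traceback (most recent call last):
  File "caps.py", line 14, in <module>
    im=np.zeros((120,120),np.uint8);ij=np.round((pl[:,:2]-[.43,-.16])/.002).astype(int);np.add.at(im,(ij[:,0],ij[:,1]),1)
                                                                                        ~~~~~~~~~^^^^^^^^^^^^^^^^^^^^^^^^
IndexError: index 120 is out of bounds for axis 0 with size 120
```

move_arm(motion=[[[0,0,-2,0,0,0],[0,0,-6,0,0,0],[0,0,-10,0,0,0],[0,0,-13,0,0,0],[0,0,-14.6,0,0,0],[0,0,-14.6,0,0,0],[0,0,-14.6,0,0,0]]])

```text
clock: 23.65
tool_pos: [0.4866, -0.2484, 0.0929]
tcp_rot: [-0.001, 0.214, 0.977, 0.001]
ft_force: [-0.3, -1.2, 0.2]
finger_gap: 0.0597
finger_force: 0.0
```

move_arm(motion=[[[0,0,0,0,0,0],[0,0,0,0,0,0],[0,0,0,0,0,0],[0,0,0,0,0,0],[0,0,0,0,0,0],[0,0,0,0,0,0]]], fingers=0, force=50)

```text
clock: 24.15
tool_pos: [0.4887, -0.2514, 0.0956]
tcp_rot: [0.002, 0.215, 0.977, -0.001]
ft_force: [-1.5, -0.9, 6.0]
finger_gap: 0.0341
finger_force: 49.8
```

move_arm(motion=[[[0,0,1,0,0,0],[0,0,4,0,0,0],[0,0,8,0,0,0],[0,0,12,0,0,0],[0,0,14.6,0,0,0],[0,0,14.6,0,0,0]]])

```text
clock: 24.65
tool_pos: [0.49, -0.2516, 0.2467]
tcp_rot: [0.005, 0.215, 0.977, -0.002]
ft_force: [0.9, -1.3, -0.5]
finger_gap: 0.0341
finger_force: 50.1
```

```bash
sed -i 's/>.43)&(A\[:,0\]<.67)/>.432)\&(A[:,0]<.664)/;s/<.08)\]$/<.075)]/' caps.py && python3 caps.py
```

```text
[ 0.49002841 -0.25160426  0.24673028] [ 0.89931583 -1.32062624 -0.51722824] [-0.59  0.31  0.03  1.27  0.   -0.16]
scene cap 146 [ 0.504 -0.348  0.112] [0.036 0.035 0.019] 0.121
scene cap 185 [ 0.597 -0.249  0.111] [0.037 0.035 0.018] 0.12
side cap 172 [ 0.596 -0.249  0.112] [0.033 0.037 0.021] 0.123
plate 0.5468362655639648 -0.03545576477050781 [209.53485107 192.10687256] 3.814074993133545
wrist cap 1220 [ 0.5   -0.35   0.112] [0.035 0.035 0.02 ] 0.122
wrist cap 61 [ 0.598 -0.264  0.12 ] [0.015 0.008 0.003] 0.121
```

move_arm(motion=[[[0,2,0,0,0,0],[0.3,6,0,0,0,0],[0.6,10,0,0,0,0],[0.9,14,0,0,0,0],[1.2,18,0,0,0,0],[1.5,22,0,0,0,0],[1.5,25,0,0,0,0],[1.5,26.4,0,0,0,0],[1.5,26.4,0,0,0,0],[1.5,26.4,0,0,0,0]]])

```text
clock: 25.63
tool_pos: [0.5006, 0.0148, 0.2373]
tcp_rot: [-0.002, 0.214, 0.977, -0.0]
ft_force: [-1.1, -0.3, -1.7]
finger_gap: 0.0346
finger_force: 50.3
```

```bash
cat > held.py <<'E'
from h import *
s=env.sense();print(s['tool_pos'],s['ft_force'])
x,y,z=s['tool_pos']
for c in ['scene','side']:
    p,d=snap(c,c+'_h%d.png'%(s['clock']*100));A=pts(c,np.ones(d.shape,bool),d)
    B=A[(np.hypot(A[:,0]-x,A[:,1]-y)<.05)&(A[:,2]>.03)&(A[:,2]<z)]
    print(c,'zmin',np.sort(B[:,2])[[0,5,10]].round(3))
    for lo in np.arange(.13,.24,.02):
        q=B[abs(B[:,2]-lo)<.006]
        if len(q)>5: print(c,round(lo,2),len(q),((q.min(0)+q.max(0))/2).round(3),np.ptp(q,axis=0).round(3))
E
python3 held.py
```

```text
[0.50062845 0.01478238 0.23733665] [-1.09011967 -0.27367442 -1.7290352 ]
scene zmin [0.142 0.143 0.144]
scene 0.15 130 [0.512 0.016 0.15 ] [0.034 0.06  0.012]
scene 0.17 135 [0.511 0.017 0.17 ] [0.04  0.06  0.012]
scene 0.19 142 [0.513 0.017 0.19 ] [0.035 0.063 0.012]
scene 0.21 182 [0.507 0.017 0.21 ] [0.046 0.061 0.012]
scene 0.23 81 [0.502 0.016 0.23 ] [0.027 0.036 0.012]
side zmin [0.143 0.144 0.145]
side 0.15 114 [0.497 0.031 0.15 ] [0.062 0.034 0.012]
side 0.17 132 [0.498 0.034 0.17 ] [0.062 0.028 0.012]
side 0.19 145 [0.498 0.03  0.19 ] [0.063 0.036 0.012]
side 0.21 211 [0.499 0.024 0.21 ] [0.062 0.048 0.012]
side 0.23 97 [0.498 0.024 0.23 ] [0.04  0.026 0.012]
```

move_arm(motion=[[[0,0,-3,0,0,0],[0,0,-7,0,0,0],[0,0,-11,0,0,0],[0,0,-12.8,0,0,0],[0,0,-13.3,0,0,0],[0,0,-13.4,0,0,0],[0,0,-13.5,0,0,0],[0,0,-13.5,0,0,0]]])

```text
clock: 26.4
tool_pos: [0.5039, 0.0134, 0.106]
tcp_rot: [0.002, 0.215, 0.977, 0.0]
ft_force: [-0.5, 0.5, -2.3]
finger_gap: 0.034
finger_force: 50.4
```

move_arm(motion=[[[0,0,-0.1,0,0,0],[0,0,-0.2,0,0,0],[0,0,-0.2,0,0,0],[0,0,-0.2,0,0,0]]])

```text
clock: 26.73
tool_pos: [0.5026, 0.0141, 0.1029]
tcp_rot: [0.001, 0.215, 0.977, 0.0]
ft_force: [0.5, -0.6, -1.3]
finger_gap: 0.0337
finger_force: 50.4
```

move_arm(motion=[[[0,0,-0.1,0,0,0],[0,0,-0.2,0,0,0],[0,0,-0.2,0,0,0],[0,0,-0.2,0,0,0]]])

```text
clock: 27.07
tool_pos: [0.5029, 0.0138, 0.1015]
tcp_rot: [0.001, 0.215, 0.977, -0.0]
ft_force: [-2.1, -1.1, 5.4]
finger_gap: 0.0341
finger_force: 51.2
```

move_arm(motion=[[[0,0,0,0,0,0],[0,0,0,0,0,0],[0,0,0,0,0,0],[0,0,0,0,0,0],[0,0,0,0,0,0]]], fingers=0.7)

```text
clock: 27.48
tool_pos: [0.5021, 0.014, 0.1002]
tcp_rot: [-0.0, 0.215, 0.977, 0.0]
ft_force: [-0.1, -0.5, -0.3]
finger_gap: 0.0599
finger_force: 0.0
```

move_arm(motion=[[[0,0,2,0,0,0],[0,0,6,0,0,0],[0,0,10,0,0,0],[0,-2,13.9,0,0,0],[0.1,-6,13.9,0,0,0],[0.1,-10,13.9,0,0,0],[0.1,-14,13.9,0,0,0],[0.1,-18,13.9,0,0,0],[0.2,-22,13.9,0,0,0],[0.2,-26,13.9,0,0,0]]])

```text
clock: 28.32
tool_pos: [0.5039, -0.2479, 0.2393]
tcp_rot: [0.0, 0.215, 0.977, 0.0]
ft_force: [1.8, -0.9, -0.2]
finger_gap: 0.0596
finger_force: 0.0
```

move_arm(motion=[[[0,-4,0,0,0,0],[0,-8,0,0,0,0],[0,-10.2,0,0,0,0],[0,-10.2,0,0,0,0],[0,-10.2,0,0,0,0],[0,-10.2,0,0,0,0]]])

```text
clock: 28.82
tool_pos: [0.504, -0.3472, 0.239]
tcp_rot: [-0.0, 0.215, 0.977, 0.001]
ft_force: [-0.5, 0.0, 0.7]
finger_gap: 0.0601
finger_force: 0.0
```

```bash
python3 caps.py
```

```text
[ 0.50404343 -0.34724072  0.23900275] [-0.48674877  0.03088965  0.67918392] [-0.71  0.46  0.22  1.34  0.   -0.27]
scene cap 149 [ 0.504 -0.349  0.111] [0.035 0.036 0.018] 0.121
scene cap 135 [0.502 0.014 0.113] [0.032 0.036 0.021] 0.124
scene cap 184 [ 0.597 -0.25   0.112] [0.038 0.034 0.019] 0.121
side cap 152 [ 0.504 -0.346  0.112] [0.034 0.041 0.02 ] 0.122
side cap 117 [0.499 0.025 0.113] [0.033 0.018 0.022] 0.124
side cap 172 [ 0.596 -0.248  0.113] [0.033 0.038 0.021] 0.123
plate 0.5494703140258789 -0.038769729614257814 [202.1844635  194.71096802] 3.2704875469207764
wrist cap 1253 [ 0.5   -0.351  0.112] [0.035 0.035 0.02 ] 0.122
wrist cap 1310 [ 0.593 -0.252  0.112] [0.035 0.035 0.019] 0.121
```

move_arm(motion=[[[0,0,-2,0,0,0],[0,0,-6,0,0,0],[0,0,-10,0,0,0],[0,0,-13,0,0,0],[0,0,-14.6,0,0,0],[0,0,-14.6,0,0,0],[0,0,-14.6,0,0,0]]])

```text
clock: 29.55
tool_pos: [0.5037, -0.3465, 0.093]
tcp_rot: [-0.001, 0.214, 0.977, 0.001]
ft_force: [0.4, -0.4, 0.7]
finger_gap: 0.0598
finger_force: 0.0
```

move_arm(motion=[[[0,0,0,0,0,0],[0,0,0,0,0,0],[0,0,0,0,0,0],[0,0,0,0,0,0],[0,0,0,0,0,0],[0,0,0,0,0,0]]], fingers=0)

```text
clock: 30.05
tool_pos: [0.5056, -0.3495, 0.0959]
tcp_rot: [0.002, 0.215, 0.977, -0.001]
ft_force: [-0.5, -1.2, 6.5]
finger_gap: 0.034
finger_force: 49.9
```

move_arm(motion=[[[0,0,1,0,0,0],[0,0,4,0,0,0],[0,0,8,0,0,0],[0,0,12,0,0,0],[0,0,14.6,0,0,0],[0,0,14.6,0,0,0]]])

```text
clock: 30.55
tool_pos: [0.5067, -0.3499, 0.2474]
tcp_rot: [0.005, 0.215, 0.977, -0.003]
ft_force: [0.6, -1.0, -0.0]
finger_gap: 0.034
finger_force: 50.0
```

move_arm(motion=[[[0,2,0,0,0,0],[0,6,0,0,0,0],[0,10,0,0,0,0],[-0.2,14,0,0,0,0],[-0.2,18,0,0,0,0],[-0.2,22,0,0,0,0],[-0.2,25,0,0,0,0],[-0.2,25.9,0,0,0,0],[-0.2,25.9,0,0,0,0],[-0.2,25.9,0,0,0,0]]])

```text
clock: 31.38
tool_pos: [0.5021, -0.0891, 0.2393]
tcp_rot: [-0.0, 0.214, 0.977, -0.0]
ft_force: [-0.3, -0.6, -1.3]
finger_gap: 0.0339
finger_force: 50.2
```

```bash
python3 held.py
```

```text
[ 0.50206357 -0.08910504  0.23926063] [-0.27185545 -0.62946467 -1.33467546]
scene zmin [0.143 0.145 0.145]
scene 0.15 115 [ 0.513 -0.086  0.15 ] [0.036 0.059 0.012]
scene 0.17 127 [ 0.515 -0.084  0.17 ] [0.037 0.057 0.012]
scene 0.19 131 [ 0.514 -0.086  0.19 ] [0.036 0.061 0.012]
scene 0.21 167 [ 0.508 -0.087  0.21 ] [0.047 0.062 0.012]
scene 0.23 86 [ 0.501 -0.087  0.23 ] [0.035 0.037 0.012]
side zmin [0.143 0.145 0.146]
side 0.15 102 [ 0.5   -0.069  0.15 ] [0.061 0.026 0.012]
side 0.17 122 [ 0.5   -0.071  0.17 ] [0.062 0.031 0.012]
side 0.19 134 [ 0.5  -0.07  0.19] [0.062 0.029 0.012]
side 0.21 188 [ 0.501 -0.076  0.21 ] [0.063 0.042 0.012]
side 0.23 112 [ 0.5   -0.079  0.23 ] [0.044 0.03  0.012]
```

move_arm(motion=[[[0,0,-3,0,0,0],[0,0,-7,0,0,0],[0,0,-11,0,0,0],[0,0,-12.8,0,0,0],[0,0,-13.4,0,0,0],[0,0,-13.6,0,0,0],[0,0,-13.8,0,0,0],[0,0,-13.8,0,0,0],[0,0,-13.8,0,0,0]]])

```text
clock: 32.23
tool_pos: [0.5032, -0.0897, 0.1023]
tcp_rot: [0.001, 0.215, 0.977, 0.0]
ft_force: [-0.1, 0.1, -2.4]
finger_gap: 0.0343
finger_force: 50.4
```

move_arm(motion=[[[0,0,-0.1,0,0,0],[0,0,-0.1,0,0,0],[0,0,-0.1,0,0,0]]])

```text
clock: 32.48
tool_pos: [0.5034, -0.0897, 0.1019]
tcp_rot: [0.002, 0.215, 0.977, -0.0]
ft_force: [-1.4, -1.0, 6.1]
finger_gap: 0.0337
finger_force: 50.8
```

move_arm(motion=[[[0,0,0,0,0,0],[0,0,0,0,0,0],[0,0,0,0,0,0],[0,0,0,0,0,0],[0,0,0,0,0,0]]], fingers=0.7)

```text
clock: 32.9
tool_pos: [0.5021, -0.0889, 0.1002]
tcp_rot: [-0.0, 0.215, 0.977, 0.0]
ft_force: [0.3, -0.5, -0.5]
finger_gap: 0.0597
finger_force: 0.0
```

move_arm(motion=[[[0,0,2,0,0,0],[0,0,6,0,0,0],[0,0,10,0,0,0],[0,0,13.9,0,0,0],[2,-3.4,13.9,0,0,0],[4,-6.9,13.9,0,0,0],[6,-10.3,13.9,0,0,0],[8,-13.7,13.9,0,0,0],[9.4,-16.1,13.9,0,0,0],[9.4,-16.1,13.9,0,0,0]]])

```text
clock: 33.73
tool_pos: [0.5977, -0.2549, 0.2371]
tcp_rot: [-0.0, 0.217, 0.976, -0.001]
ft_force: [-0.9, 0.5, -1.2]
finger_gap: 0.06
finger_force: 0.0
```

move_arm(motion=[[[0,0,0,0,0,0],[0,0,0,0,0,0]]])

```text
clock: 33.9
tool_pos: [0.5958, -0.2495, 0.2389]
tcp_rot: [-0.001, 0.215, 0.977, 0.0]
ft_force: [-0.6, -0.8, 0.3]
finger_gap: 0.0599
finger_force: 0.0
```

```bash
python3 caps.py
```

```text
[ 0.59576519 -0.24945429  0.23889664] [-0.63995026 -0.84014665  0.25435815] [-0.49  0.53  0.34  1.38  0.   -0.06]
scene cap 124 [ 0.503 -0.089  0.113] [0.034 0.034 0.021] 0.124
scene cap 128 [0.506 0.014 0.113] [0.025 0.035 0.022] 0.124
scene cap 186 [ 0.597 -0.249  0.111] [0.036 0.034 0.018] 0.12
side cap 112 [ 0.501 -0.08   0.113] [0.032 0.02  0.022] 0.124
side cap 119 [0.499 0.02  0.113] [0.033 0.026 0.022] 0.124
side cap 174 [ 0.596 -0.249  0.113] [0.033 0.039 0.02 ] 0.123
plate 0.5473763885498046 -0.041660339355468756 [205.88327026 190.05793762] 2.935673475265503
wrist cap 535 [ 0.5   -0.092  0.113] [0.03  0.034 0.022] 0.124
wrist cap 1241 [ 0.593 -0.252  0.112] [0.035 0.035 0.02 ] 0.122
```

move_arm(motion=[[[0,0,-2,0,0,0],[0,0,-6,0,0,0],[0,0,-10,0,0,0],[0,0,-13,0,0,0],[0,0,-14.6,0,0,0],[0,0,-14.6,0,0,0],[0,0,-14.6,0,0,0]]])

```text
clock: 34.63
tool_pos: [0.5952, -0.2487, 0.0932]
tcp_rot: [-0.001, 0.214, 0.977, 0.0]
ft_force: [0.0, 0.6, 0.3]
finger_gap: 0.0598
finger_force: 0.0
```

move_arm(motion=[[[0,0,0,0,0,0],[0,0,0,0,0,0],[0,0,0,0,0,0],[0,0,0,0,0,0],[0,0,0,0,0,0],[0,0,0,0,0,0]]], fingers=0)

```text
clock: 35.13
tool_pos: [0.5978, -0.251, 0.0962]
tcp_rot: [0.002, 0.215, 0.977, -0.001]
ft_force: [-0.3, -1.2, 7.5]
finger_gap: 0.0339
finger_force: 49.8
```

move_arm(motion=[[[0,0,1,0,0,0],[0,0,4,0,0,0],[0,0,8,0,0,0],[0,0,12,0,0,0],[0,0,14.6,0,0,0],[0,0,14.6,0,0,0]]])

```text
clock: 35.63
tool_pos: [0.5991, -0.2514, 0.2478]
tcp_rot: [0.006, 0.215, 0.977, -0.002]
ft_force: [1.5, -0.7, -0.6]
finger_gap: 0.0339
finger_force: 50.2
```

move_arm(motion=[[[0,2,0,0,0,0],[0,6,0,0,0,0],[0,10,0,0,0,0],[-0.2,14,0,0,0,0],[-0.2,18,0,0,0,0],[-0.2,20.5,0,0,0,0],[-0.2,21.2,0,0,0,0],[-0.2,21.2,0,0,0,0],[-0.2,21.2,0,0,0,0]]])

```text
clock: 36.38
tool_pos: [0.5941, -0.0383, 0.2392]
tcp_rot: [-0.0, 0.215, 0.977, -0.0]
ft_force: [-0.1, -0.2, -2.3]
finger_gap: 0.0338
finger_force: 50.2
```

```bash
python3 held.py; python3 caps.py
```

```text
[ 0.59407453 -0.03833788  0.2392052 ] [-0.08353674 -0.20524331 -2.33410374]
scene zmin [0.143 0.144 0.145]
scene 0.15 140 [ 0.604 -0.034  0.15 ] [0.042 0.056 0.012]
scene 0.17 157 [ 0.606 -0.034  0.17 ] [0.039 0.058 0.012]
scene 0.19 163 [ 0.604 -0.034  0.19 ] [0.042 0.057 0.012]
scene 0.21 200 [ 0.603 -0.037  0.21 ] [0.044 0.064 0.012]
scene 0.23 108 [ 0.599 -0.036  0.23 ] [0.027 0.038 0.012]
side zmin [0.144 0.145 0.147]
side 0.15 110 [ 0.591 -0.022  0.15 ] [0.06  0.033 0.012]
side 0.17 133 [ 0.592 -0.021  0.17 ] [0.061 0.035 0.012]
side 0.19 153 [ 0.592 -0.022  0.19 ] [0.063 0.038 0.012]
side 0.21 192 [ 0.593 -0.027  0.21 ] [0.062 0.045 0.012]
side 0.23 103 [ 0.593 -0.03   0.23 ] [0.04  0.027 0.012]
[ 0.59419313 -0.0394573   0.23915198] [ 0.23053993 -0.82011407 -1.48900494] [-0.17  0.42  0.16  1.32 -0.    0.26]
scene cap 129 [0.506 0.014 0.113] [0.023 0.035 0.022] 0.124
side cap 109 [ 0.5   -0.08   0.113] [0.033 0.025 0.021] 0.123
side cap 125 [0.499 0.021 0.113] [0.033 0.023 0.022] 0.124
plate 0.5465100555419922 -0.03822732543945312 [203.5864563  190.02796936] 3.327404022216797
wrist cap 116 [0.497 0.012 0.113] [0.035 0.034 0.022] 0.124
wrist cap 259 [ 0.499 -0.088  0.113] [0.033 0.029 0.022] 0.124
```

move_arm(motion=[[[0,0,-3,0,0,0],[0,0,-7,0,0,0],[0,0,-11,0,0,0],[0,0,-12.8,0,0,0],[0,0,-13.4,0,0,0],[0,0,-13.6,0,0,0],[0,0,-13.8,0,0,0],[0,0,-13.8,0,0,0],[0,0,-13.8,0,0,0]]])

```text
clock: 37.38
tool_pos: [0.5951, -0.0385, 0.1022]
tcp_rot: [0.001, 0.215, 0.977, 0.0]
ft_force: [-0.6, 0.3, -0.4]
finger_gap: 0.0339
finger_force: 50.5
```

move_arm(motion=[[[0,0,-0.1,0,0,0],[0,0,-0.1,0,0,0],[0,0,-0.1,0,0,0]]])

```text
clock: 37.63
tool_pos: [0.5954, -0.0386, 0.1022]
tcp_rot: [0.002, 0.215, 0.977, -0.0]
ft_force: [-2.1, -0.7, 5.3]
finger_gap: 0.034
finger_force: 51.2
```

move_arm(motion=[[[0,0,0,0,0,0],[0,0,0,0,0,0],[0,0,0,0,0,0],[0,0,0,0,0,0],[0,0,0,0,0,0]]], fingers=0.7)

```text
clock: 38.05
tool_pos: [0.5941, -0.0379, 0.1002]
tcp_rot: [-0.0, 0.215, 0.977, 0.0]
ft_force: [-1.5, -0.2, 0.2]
finger_gap: 0.0595
finger_force: 0.0
```

move_arm(motion=[[[0,0,2,0,0,0],[0,0,6,0,0,0],[0,0,10,0,0,0],[0.5,3,10,0,0,4],[1.2,6.5,10,0,0,8],[2,10,10,0,0,12],[3,13,10,0,0,16.4],[4,16,10,0,0,16.4],[4.3,17.9,10,0,0,16.4],[4.3,17.9,10,0,0,16.4]]])

```text
clock: 38.88
tool_pos: [0.6374, 0.1453, 0.1997]
tcp_rot: [-0.0, 0.071, 0.997, 0.001]
ft_force: [0.5, 0.4, -0.8]
finger_gap: 0.0598
finger_force: 0.0
```

move_arm(motion=[[[0,0,0,0,0,0],[0,0,0,0,0,0],[0,0,0,0,0,0],[0,0,0,0,0,0],[0,0,0,0,0,0],[0,0,0,0,0,0]]], fingers=0)

```text
clock: 39.38
tool_pos: [0.6372, 0.1402, 0.2005]
tcp_rot: [0.0, 0.074, 0.997, 0.0]
ft_force: [-0.3, -0.6, -0.4]
finger_gap: -0.0001
finger_force: 0.0
```

```bash
python3 caps.py
python3 - <<'E'
from h import *
s=env.sense();print(s['tool_pos'],s['tcp_rot'],s['finger_gap'])
for c in ['scene','side']:
    p,d=snap(c,c+'7.png');A=pts(c,np.ones(d.shape,bool),d)
    q=A[(A[:,2]>.066)&(A[:,2]<.1)&(np.hypot(A[:,0]-.643,A[:,1]-.182)<.025)];print(c,'tab',len(q),q.min(0).round(3),q.max(0).round(3))
    for lo,hi in ((.04,.07),(.12,.15),(.15,.18)):
        t=A[(np.hypot(A[:,0]-.4955,A[:,1]-.353)<.03)&(A[:,2]>lo)&(A[:,2]<hi)];print(c,'st',t.mean(0).round(3) if len(t) else 0)
    cm=env.camera_model(c);uv=cv2.projectPoints(np.array([[s['tool_pos']]],float),np.array(cm['rvec'],float),np.array(cm['tvec'],float),np.array(cm['mtx'],float),None)[0].ravel();print('tcp px',uv)
    if c=='scene':
        tab=A.reshape(-1,3)
E
```

```text
[0.63715088 0.14018706 0.20049523] [-0.34942894 -0.60173643 -0.36323641] [0.12 0.55 0.27 1.29 0.   0.27]
scene cap 126 [ 0.501 -0.088  0.113] [0.037 0.034 0.022] 0.124
scene cap 127 [0.505 0.014 0.113] [0.026 0.035 0.022] 0.124
scene cap 149 [ 0.596 -0.037  0.113] [0.033 0.034 0.022] 0.124
side cap 117 [ 0.501 -0.08   0.113] [0.035 0.019 0.022] 0.124
side cap 137 [0.499 0.017 0.113] [0.033 0.032 0.022] 0.124
side cap 126 [ 0.595 -0.031  0.113] [0.033 0.024 0.022] 0.124
plate 0.5509999999999999 -0.037000000000000005 [190. 206.] 90.0
wrist cap 1053 [0.497 0.015 0.113] [0.035 0.032 0.022] 0.124
wrist cap 937 [ 0.592 -0.035  0.113] [0.035 0.03  0.022] 0.124
[0.63717706 0.14067705 0.20041661] [4.78997531e-05 7.34675041e-02 9.97297608e-01 6.47901522e-05] 1.0904204911298737e-05
scene tab 178 [0.634 0.167 0.066] [0.653 0.194 0.091]
scene st [0.5   0.353 0.055]
scene st [0.503 0.353 0.135]
scene st [0.503 0.353 0.165]
tcp px [337.68389575 209.4596564 ]
side tab 154 [0.635 0.17  0.066] [0.651 0.195 0.092]
side st [0.497 0.359 0.055]
side st [0.497 0.362 0.135]
side st [0.497 0.362 0.165]
tcp px [207.47072351 217.41526568]
```

View pics/scene7.png

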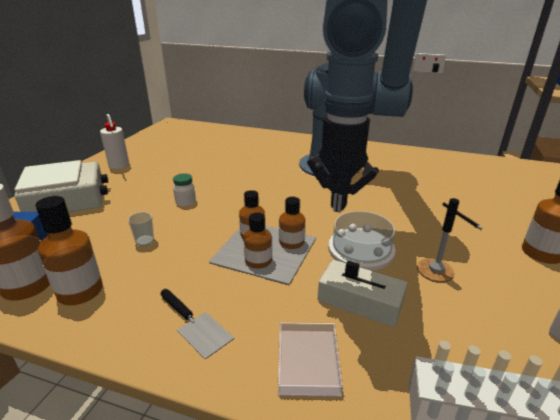

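Three bottles stand on the plate (251,215), (258,245), (292,228); the stirrer is upright at (440,240), and the jar and beaker are untouched. Next, the slide.

move_arm(motion=[[[0,0,-3,0,0,0],[0,0,-7,0,0,0],[0,0,-10.5,0,0,0],[0,0,-12.8,0,0,0],[0,0,-13.3,0,0,0],[0,0,-13.3,0,0,0],[0,0,-13.3,0,0,0]]])

```text
clock: 40.22
tool_pos: [0.638, 0.1411, 0.0686]
tcp_rot: [0.001, 0.073, 0.997, 0.0]
ft_force: [0.5, 0.0, 0.5]
finger_gap: 0.0003
finger_force: 0.0
```

move_arm(motion=[[[0.1,1,0,0,0,0],[0.3,2,0,0,0,0],[0.4,3,0,0,0,0],[0.6,4,0,0,0,0],[0.7,4.5,0,0,0,0],[0.7,5,0,0,0,0],[0.8,5.4,0,0,0,0],[0.8,5.4,0,0,0,0],[0.8,5.4,0,0,0,0]]])

```text
clock: 40.97
tool_pos: [0.6469, 0.1952, 0.0696]
tcp_rot: [0.002, 0.073, 0.997, -0.001]
ft_force: [-0.2, -6.0, 5.6]
finger_gap: 0.0001
finger_force: 3.1
```

Run:
```python
from h import *
s=env.sense();print(s['tool_pos'],s['ft_force'])
for c in ['scene','side']:
    p,d=snap(c,c+'8.png');A=pts(c,np.ones(d.shape,bool),d)
    q=A[(A[:,2]>.066)&(A[:,2]<.089)&(abs(A[:,0]-.647)<.03)&(A[:,1]>s['tool_pos'][1]-.005)&(A[:,1]<.29)];print(c,len(q),q.min(0).round(3),q.max(0).round(3))
```

```text
[0.64693055 0.19517165 0.06958528] [-0.15619072 -6.02237174  5.60121049]
scene 215 [0.641 0.19  0.066] [0.66  0.236 0.089]
side 137 [0.636 0.192 0.066] [0.658 0.238 0.089]
```

move_arm(motion=[[[0.1,0.3,0,0,0,0],[0.1,0.6,0,0,0,0],[0.1,0.8,0,0,0,0],[0.1,0.8,0,0,0,0],[0.1,0.8,0,0,0,0]]])

```text
clock: 41.48
tool_pos: [0.648, 0.2022, 0.0695]
tcp_rot: [0.002, 0.073, 0.997, -0.002]
ft_force: [-0.6, -7.5, 4.9]
finger_gap: 0.0
finger_force: 3.8
```

Run:
```python
from h import *
s=env.sense();print(s['tool_pos'],s['ft_force'])
for c in ['scene','side']:
    p,d=snap(c,c+'9.png');A=pts(c,np.ones(d.shape,bool),d)
    q=A[(A[:,2]>.066)&(A[:,2]<.089)&(abs(A[:,0]-.647)<.03)&(A[:,1]>s['tool_pos'][1]-.005)&(A[:,1]<.29)];print(c,len(q),q.min(0).round(3),q.max(0).round(3))
```

```text
[0.64797674 0.20224328 0.06950362] [-0.62867334 -7.45425982  4.89988062]
scene 219 [0.644 0.197 0.066] [0.661 0.243 0.089]
side 139 [0.637 0.198 0.066] [0.659 0.245 0.089]
```

move_arm(motion=[[[0,0.2,0,0,0,0],[0.1,0.4,0,0,0,0],[0.1,0.4,0,0,0,0],[0.1,0.4,0,0,0,0]]])

```text
clock: 41.92
tool_pos: [0.6481, 0.2026, 0.0696]
tcp_rot: [0.002, 0.074, 0.997, -0.005]
ft_force: [-2.2, -16.1, 8.7]
finger_gap: 0.0002
finger_force: 8.6
```

move_arm(motion=[[[0,0,4,0,0,0],[0,0,8,0,0,0],[0,0,12,0,0,0],[0,0,15,0,0,0],[0,0,15,0,0,0],[0,0,15,0,0,0]]])

```text
clock: 42.42
tool_pos: [0.6494, 0.2091, 0.2214]
tcp_rot: [0.004, 0.073, 0.997, 0.002]
ft_force: [-0.1, 0.3, -1.0]
finger_gap: 0.0003
finger_force: 0.0
```

```bash
python3 caps.py
python3 - <<'E'
from h import *
for c in ['scene','side']:
    p,d=snap(c,c+'10.png');A=pts(c,np.ones(d.shape,bool),d)
    q=A[(A[:,2]>.066)&(A[:,2]<.095)&(abs(A[:,0]-.647)<.03)&(A[:,1]>.13)&(A[:,1]<.29)];print(c,'tab',len(q),q.min(0).round(3),q.max(0).round(3))
    for lo,hi in ((.04,.07),(.15,.18)):
        t=A[(np.hypot(A[:,0]-.4955,A[:,1]-.353)<.03)&(A[:,2]>lo)&(A[:,2]<hi)];print(c,'st',t.mean(0).round(3) if len(t) else 0)
E
```

```text
[0.64935663 0.20913076 0.22142452] [-0.09601689  0.28163845 -0.9520668 ] [0.22 0.61 0.43 1.38 0.   0.36]
scene cap 134 [0.5   0.014 0.113] [0.036 0.035 0.022] 0.124
scene cap 124 [ 0.504 -0.089  0.113] [0.031 0.035 0.022] 0.124
scene cap 146 [ 0.596 -0.038  0.113] [0.031 0.035 0.022] 0.124
side cap 123 [ 0.501 -0.089  0.113] [0.035 0.04  0.021] 0.124
side cap 134 [0.499 0.016 0.113] [0.034 0.033 0.022] 0.124
side cap 119 [ 0.595 -0.029  0.113] [0.033 0.022 0.022] 0.124
plate 0.5486361999511719 -0.03809864044189454 [203.95384216 191.87147522] 1.2188752889633179
wrist cap 1147 [0.499 0.019 0.113] [0.033 0.025 0.022] 0.124
wrist cap 424 [ 0.594 -0.029  0.11 ] [0.03  0.017 0.015] 0.117
scene tab 179 [0.635 0.167 0.066] [0.653 0.194 0.091]
scene st [0.5   0.353 0.055]
scene st [0.503 0.353 0.165]
side tab 154 [0.635 0.169 0.066] [0.651 0.196 0.093]
side st [0.497 0.359 0.055]
side st [0.497 0.362 0.165]
```

View pics/side10.png

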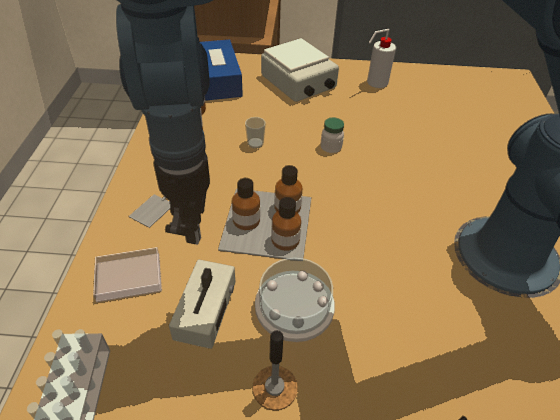

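The side view shows the tab back home at (207,275), all three bottles on the plate, the stirrer on its coaster and all six beads in the dish. Even under the worst-case matching, at least five beads lie over 15 mm from every starting spot.

```bash
python3 -c "
from workcell import env
print(env.finish_job())"
```

```text
the job is handed in; nothing more can be done
None
```

The job is handed in and, by my measurements, every part is done (no verdict came back): beads stirred, stirrer back on its coaster, three bottles upright on the plate, slide snapped home, jar and beaker still standing.

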